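# Fit the sensor clips and start a battery discharge test

## Robot

A 6-joint arm with a two-finger parallel gripper is mounted at the origin on the work surface. World frame = base frame: x ahead of the robot, y to its left, z up, the work surface at z = 0. Lengths are in m, angles in rad, forces in N, time in s.
With the tool pointing down it reaches from about 0.35 to 0.85 m from the base axis. Payload 8.1 kg.
Tool frame: the origin (TCP) lies at the very end of the fingers, on their centre line; the grasp point (between the pads) lies 19 mm behind it (pinch_z is the distance from the TCP to the grasp point, in m); z points along the fingers, y is the direction in which the jaws open and shut (so a half turn about z gives the same grasp; the last joint's range is limited). The gripper opens to 93 mm and grips with 3 to 60 N. Pads are 15 mm wide; open, the fingers measure 128 mm over their backs; the gripper's body (75 mm by 188 mm) begins 65 mm behind the grasp point.
Start: joints at [-1.399, 0.13, 1.488, -0, 1.523, -0.085], TCP at [0.152, -0.58, 0.219] pointing down, gripper open.
Joint ranges: [-2.96, 2.96], [-0.89, 2.26], [0.02, 2.5], [-1.34, 4.48], [0, 2.73], [-2.66, 2.66]. Speed limits (rad/s): [2.39, 2.39, 2.79, 3.14, 3.14, 3.14].

## Interface

Orientations are given as a rotation vector (axis times angle).
In Python, from plant import * gives the robot as it stands.
- The arm moves only by the tool move_arm, never from a script. Its argument "series" is a list of rows, each a list of 7 numbers: the shift along the tool's x, y, z each as a share of 10 cm, from -1 to 1, then the turn, a rotation vector about the tool's x, y, z each as a share of 180 degrees, from -1 to 1, then the opening, from -1 (shut) to 1 (fully open). In form: [[dx, dy, dz, rx, ry, rz, jaw], ...]. A call has 1 to 8 rows; each row is the pose to reach, as a shift and turn from the pose commanded when the call began, along the tool's axes at that moment, turning the shorter way round; what a row does not reach only later rows make up. A row lasts 1/10 s, in which the tool goes at most 50 mm and 8.59 degrees, less where a joint would pass 70% of its speed; a pose out of reach is approached as far as the arm can. A call with a number of a shift or a turn outside -1 to 1 is refused whole. A call with a gripper value outside its range is refused whole. The fingers move at their own pace and stop on an object; "squeeze" is the grip in N (left out, the last holds). Time passes only in rows, so rows that repeat a pose let the fingers close. It gives the time, the measured TCP pose, the force and the opening at its end, in the units of the state.
- read_state(): the state, without advancing time (a new reading comes with each control period).
- read_camera(name): name is "side" or "top"; returns a dict with "frame" (384x512x3 uint8, red, green, blue), "K" (3x3 intrinsics, pixels), "rvec" (rotation vector, rad) and "tvec" (3), from world to camera coordinates, as OpenCV has them. Camera axes: x right, y down, z forward; pixel columns grow to the right and rows downward; lengths in m; the calibration is good to about 2 mm. A picture is of the moment at which its call begins. There is no depth.
- close_job(): hands the job in, once; it reports no verdict.
The state is a dict: "t": time; "q": joint angles; "dq": joint speeds; "joint_torque": joint torques, N m; "tool_pos": TCP position; "orientation": TCP orientation; "force": force on the tool from outside, world axes, zero at the start; "wrist_torque": the same for the moment, N m; "opening": finger opening in m.
Only numpy, scipy, OpenCV 4.12 (cv2) and the standard library are available. Lean on these libraries where they do the work, as an engineer would, in place of code of your own. Each camera call takes 0.05 s, during which the arm holds its last target.

## Task

First take the square key from its stand, put its tip into the recess of the load knob, turn the knob fully anticlockwise to its stop (off) and stand the key back in its stand. Then squeeze each sensor clip that is on the bench open and let it spring shut onto the upright front edge of a copper terminal fin of the battery cradle, level and pointing straight in, about halfway up the fin with the last 10 to 35 mm of its jaws past the edge, one clip to a fin, in any order. When all are on, start the test: with the key turn the knob fully clockwise to its stop and stand the key back in its stand; leave the open phone where it is.

Things in the scene. Friction and masses are not known exactly. Their poses are not given: they have to be found in the camera images.
- key: square-tipped hand key, 107 mm long, standing tip down in its stand: steel shank 12 mm square (9 mm square over the last 4 mm) up to 55 mm from the tip, then a black handle 24 mm square from 55 to 107 mm, its flats parallel to the shank's; about 120 g. Origin at the centre of the tip's end, z up along the handle, x and y square to the flats
- stand_hole (a point): centre of the mouth of the square hole in the key's stand, a fixed aluminium block 80 x 80 x 50 mm; the mouth is at its top face, the hole is 15 mm square and 40 mm deep, sides along x and y of this frame, z up. The key stands on the hole's floor with its sides along the hole's
- knob_recess (a point): centre of the mouth of the square recess (13.6 mm square, 15 mm deep, chamfered) in the captive load knob, a 44 mm disc flush in the top of the fixed grey load box (140 x 140 x 50 mm): only the key can turn it. x and y are square to the recess's sides and turn with the knob, z up; a white pointer on the disc lies along this x
- knob (a joint): angle of the load knob (rad), growing anticlockwise seen from above; 0 is the clockwise stop (full load, pointer at the round black mark on the box), 1.4 the anticlockwise stop (off, pointer at the black bar mark). It turns stiffly (about 0.05 N m) and stays where it is left
- fins: three upright copper terminal fins on the front (-x) edge of a fixed grey battery cradle, a base 100 (x) x 270 (y) x 30 mm high; one at the middle, one 90 mm to either side, each 3 mm thick (y), running 44 mm back from the base's front edge, from 29 to 73 mm above the table. Origin on the table under the middle of the base, axes as the base's
- phone: open phone, 150 (x) x 72 x 10 mm, lying at the left front of the bench, origin under its centre; not part of the job
- fin_left (a point): point on the left (+y) terminal fin: the middle of its upright front edge, 52 mm above the table; the fin runs from here 44 mm along this frame's +x (horizontal, away from the robot) and 22 mm up and 21 mm down; z up
- fin_mid (a point): point on the middle terminal fin: the middle of its upright front edge, 52 mm above the table; the fin runs from here 44 mm along this frame's +x (horizontal, away from the robot) and 22 mm up and 21 mm down; z up
- fin_right (a point): point on the right (-y) terminal fin: the middle of its upright front edge, 52 mm above the table; the fin runs from here 44 mm along this frame's +x (horizontal, away from the robot) and 22 mm up and 21 mm down; z up
- clip_a: sprung sensor clip (50 g, may be absent) lying flat, 98 mm long, 22 mm high; origin under its middle, x towards its steel jaws, z up. Grey pod 28 x 24 mm, 28 mm high, at x = 0, where the arms pivot (y = +-7 mm). Jaws meet along the x axis, to x = 42 mm, 20 mm high. Black tails spread behind to x = -56 mm: 45 mm over their outsides at x = -42 mm, 52 mm at the ends
- clip_a_jaw (a point): point midway between the jaws' ends of this clip, 42 mm ahead of its origin and 11 mm above its underside; axes as the clip's
- clip_a_arm (a joint): how far each arm of this clip is squeezed (rad): 0 jaws shut on nothing, about 0.04 shut on a fin, 0.26 at the stop. Squeezing the tails together (6 to 9 N) to the stop, 23 mm over their outsides and then parallel, opens the jaws about 20 mm at their ends; let go, they spring shut
- clip_b: sprung sensor clip (50 g, may be absent) lying flat, 98 mm long, 22 mm high; origin under its middle, x towards its steel jaws, z up. Grey pod 28 x 24 mm, 28 mm high, at x = 0, where the arms pivot (y = +-7 mm). Jaws meet along the x axis, to x = 42 mm, 20 mm high. Black tails spread behind to x = -56 mm: 45 mm over their outsides at x = -42 mm, 52 mm at the ends
- clip_b_jaw (a point): point midway between the jaws' ends of this clip, 42 mm ahead of its origin and 11 mm above its underside; axes as the clip's
- clip_b_arm (a joint): how far each arm of this clip is squeezed (rad): 0 jaws shut on nothing, about 0.04 shut on a fin, 0.26 at the stop. Squeezing the tails together (6 to 9 N) to the stop, 23 mm over their outsides and then parallel, opens the jaws about 20 mm at their ends; let go, they spring shut
- clip_c: sprung sensor clip (50 g, may be absent) lying flat, 98 mm long, 22 mm high; origin under its middle, x towards its steel jaws, z up. Grey pod 28 x 24 mm, 28 mm high, at x = 0, where the arms pivot (y = +-7 mm). Jaws meet along the x axis, to x = 42 mm, 20 mm high. Black tails spread behind to x = -56 mm: 45 mm over their outsides at x = -42 mm, 52 mm at the ends
- clip_c_jaw (a point): point midway between the jaws' ends of this clip, 42 mm ahead of its origin and 11 mm above its underside; axes as the clip's
- clip_c_arm (a joint): how far each arm of this clip is squeezed (rad): 0 jaws shut on nothing, about 0.04 shut on a fin, 0.26 at the stop. Squeezing the tails together (6 to 9 N) to the stop, 23 mm over their outsides and then parallel, opens the jaws about 20 mm at their ends; let go, they spring shut
Not all that is in view belongs to the job. What is shaped like the clip_a but blue or purple is not meant.

How it is judged:
On the way, in this order (a step that is already met when the one before it is completed fails the run):
1. the load knob is at its anticlockwise stop with the key's tip in the recess, the fins bare (z of key in the frame of knob_recess below -0.008 m and horizontal distance between key and knob_recess below 0.006 m and value of joint knob above 1.32 rad and contact force between fins and anything else below 0.5 N), for 0.2 s.
2. the key is back in its stand, the knob off, the fins still bare (z of key in the frame of stand_hole below -0.03 m and horizontal distance between key and stand_hole below 0.01 m and angle between key's own z axis and vertical below 0.15 rad and linear speed of key below 0.02 m/s and value of joint knob above 1.32 rad and contact force between fins and anything else below 0.5 N), for 0.2 s.
3. every clip present is sprung onto a fin, the knob still off (((x of clip_a_jaw in the frame of fin_left between 0.008 and 0.036 m and y of clip_a_jaw in the frame of fin_left between -0.012 and 0.012 m and z of clip_a_jaw in the frame of fin_left between -0.012 and 0.012 m and angle between the x axis of clip_a and the x axis of fin_left, either way round below 0.4 rad) or (x of clip_a_jaw in the frame of fin_mid between 0.008 and 0.036 m and y of clip_a_jaw in the frame of fin_mid between -0.012 and 0.012 m and z of clip_a_jaw in the frame of fin_mid between -0.012 and 0.012 m and angle between the x axis of clip_a and the x axis of fin_mid, either way round below 0.4 rad) or (x of clip_a_jaw in the frame of fin_right between 0.008 and 0.036 m and y of clip_a_jaw in the frame of fin_right between -0.012 and 0.012 m and z of clip_a_jaw in the frame of fin_right between -0.012 and 0.012 m and angle between the x axis of clip_a and the x axis of fin_right, either way round below 0.4 rad)) and contact force between each of clip_a, clip_b, clip_c and fins above 2 N and value of joint each of clip_a_arm, clip_b_arm, clip_c_arm below 0.15 rad and linear speed of each of clip_a, clip_b, clip_c below 0.02 m/s and ((x of clip_b_jaw in the frame of fin_left between 0.008 and 0.036 m and y of clip_b_jaw in the frame of fin_left between -0.012 and 0.012 m and z of clip_b_jaw in the frame of fin_left between -0.012 and 0.012 m and angle between the x axis of clip_b and the x axis of fin_left, either way round below 0.4 rad) or (x of clip_b_jaw in the frame of fin_mid between 0.008 and 0.036 m and y of clip_b_jaw in the frame of fin_mid between -0.012 and 0.012 m and z of clip_b_jaw in the frame of fin_mid between -0.012 and 0.012 m and angle between the x axis of clip_b and the x axis of fin_mid, either way round below 0.4 rad) or (x of clip_b_jaw in the frame of fin_right between 0.008 and 0.036 m and y of clip_b_jaw in the frame of fin_right between -0.012 and 0.012 m and z of clip_b_jaw in the frame of fin_right between -0.012 and 0.012 m and angle between the x axis of clip_b and the x axis of fin_right, either way round below 0.4 rad)) and ((x of clip_c_jaw in the frame of fin_left between 0.008 and 0.036 m and y of clip_c_jaw in the frame of fin_left between -0.012 and 0.012 m and z of clip_c_jaw in the frame of fin_left between -0.012 and 0.012 m and angle between the x axis of clip_c and the x axis of fin_left, either way round below 0.4 rad) or (x of clip_c_jaw in the frame of fin_mid between 0.008 and 0.036 m and y of clip_c_jaw in the frame of fin_mid between -0.012 and 0.012 m and z of clip_c_jaw in the frame of fin_mid between -0.012 and 0.012 m and angle between the x axis of clip_c and the x axis of fin_mid, either way round below 0.4 rad) or (x of clip_c_jaw in the frame of fin_right between 0.008 and 0.036 m and y of clip_c_jaw in the frame of fin_right between -0.012 and 0.012 m and z of clip_c_jaw in the frame of fin_right between -0.012 and 0.012 m and angle between the x axis of clip_c and the x axis of fin_right, either way round below 0.4 rad)) and value of joint knob above 1.32 rad), for 0.2 s.
4. the load knob is at its clockwise stop with the key's tip in the recess (z of key in the frame of knob_recess below -0.008 m and horizontal distance between key and knob_recess below 0.006 m and value of joint knob below 0.08 rad), for 0.2 s.
At the end, for the whole second after the job is handed in: Each clip grips a fin, at rest: jaw ends 8-36 mm past its front edge, within 12 mm of mid-height, within 0.4 rad of its direction, arms under 0.15 rad; knob within 0.08 rad of its clockwise stop; key in its stand, tip 30 mm or more down the hole, upright within 0.15 rad (((x of clip_a_jaw in the frame of fin_left between 0.008 and 0.036 m and y of clip_a_jaw in the frame of fin_left between -0.012 and 0.012 m and z of clip_a_jaw in the frame of fin_left between -0.012 and 0.012 m and angle between the x axis of clip_a and the x axis of fin_left, either way round below 0.4 rad) or (x of clip_a_jaw in the frame of fin_mid between 0.008 and 0.036 m and y of clip_a_jaw in the frame of fin_mid between -0.012 and 0.012 m and z of clip_a_jaw in the frame of fin_mid between -0.012 and 0.012 m and angle between the x axis of clip_a and the x axis of fin_mid, either way round below 0.4 rad) or (x of clip_a_jaw in the frame of fin_right between 0.008 and 0.036 m and y of clip_a_jaw in the frame of fin_right between -0.012 and 0.012 m and z of clip_a_jaw in the frame of fin_right between -0.012 and 0.012 m and angle between the x axis of clip_a and the x axis of fin_right, either way round below 0.4 rad)) and contact force between each of clip_a, clip_b, clip_c and fins above 2 N and value of joint each of clip_a_arm, clip_b_arm, clip_c_arm below 0.15 rad and linear speed of each of clip_a, clip_b, clip_c, key below 0.02 m/s and ((x of clip_b_jaw in the frame of fin_left between 0.008 and 0.036 m and y of clip_b_jaw in the frame of fin_left between -0.012 and 0.012 m and z of clip_b_jaw in the frame of fin_left between -0.012 and 0.012 m and angle between the x axis of clip_b and the x axis of fin_left, either way round below 0.4 rad) or (x of clip_b_jaw in the frame of fin_mid between 0.008 and 0.036 m and y of clip_b_jaw in the frame of fin_mid between -0.012 and 0.012 m and z of clip_b_jaw in the frame of fin_mid between -0.012 and 0.012 m and angle between the x axis of clip_b and the x axis of fin_mid, either way round below 0.4 rad) or (x of clip_b_jaw in the frame of fin_right between 0.008 and 0.036 m and y of clip_b_jaw in the frame of fin_right between -0.012 and 0.012 m and z of clip_b_jaw in the frame of fin_right between -0.012 and 0.012 m and angle between the x axis of clip_b and the x axis of fin_right, either way round below 0.4 rad)) and ((x of clip_c_jaw in the frame of fin_left between 0.008 and 0.036 m and y of clip_c_jaw in the frame of fin_left between -0.012 and 0.012 m and z of clip_c_jaw in the frame of fin_left between -0.012 and 0.012 m and angle between the x axis of clip_c and the x axis of fin_left, either way round below 0.4 rad) or (x of clip_c_jaw in the frame of fin_mid between 0.008 and 0.036 m and y of clip_c_jaw in the frame of fin_mid between -0.012 and 0.012 m and z of clip_c_jaw in the frame of fin_mid between -0.012 and 0.012 m and angle between the x axis of clip_c and the x axis of fin_mid, either way round below 0.4 rad) or (x of clip_c_jaw in the frame of fin_right between 0.008 and 0.036 m and y of clip_c_jaw in the frame of fin_right between -0.012 and 0.012 m and z of clip_c_jaw in the frame of fin_right between -0.012 and 0.012 m and angle between the x axis of clip_c and the x axis of fin_right, either way round below 0.4 rad)) and value of joint knob below 0.08 rad and z of key in the frame of stand_hole below -0.03 m and horizontal distance between key and stand_hole below 0.01 m and angle between key's own z axis and vertical below 0.15 rad); the robot touches nothing.
It fails at once if the open phone is pushed more than 20 mm (distance of phone from where it was at the start of the episode above 0.02 m).
Of clip_a, clip_b, clip_c only 2 to 3 are there at a start; the rules pass over those that are not, and their reading is None.
At some moment in a run one of clip_a, clip_b, clip_c may be knocked a few centimetres aside while the robot is not near it.
It also fails if it takes over 192 s, if anything falls off the work surface, if the arm or the gripper's body presses on something with over 40 N, if the wrist force passes 120 N, or if a joint passes its speed limit or range.

## Working session

There is one attempt and no reset: what is moved stays moved. The work goes in short steps, Python scripts to look and compute and a tool call to move; the robot and the scene stay as the last step left them, time stands still between calls to the robot, and variables do not carry over. Pictures are saved under pics/ and viewed, and the job is handed in when it is done.

Besides the shell and the picture viewer there is one more tool, called by a JSON object that holds its "op" and its "data", one argument or row to a line. move_arm: Moves the arm, as the interface text tells. Shift numbers are shares of 10 cm and turn numbers shares of 180 degrees, none past 1 either way. Its arguments: {"type":"object","properties":{"series":{"type":"array","items":{"type":"array","items":{"type":"number"}}},"squeeze":{"type":"number"}},"required":["series"]}

```bash
ls -la; mkdir -p pics
python3 - <<'E'
from plant import *
import cv2
s=read_state(); print(s)
for n in ("side","top"):
    c=read_camera(n); cv2.imwrite(f"pics/{n}0.png",cv2.cvtColor(c["frame"],cv2.COLOR_RGB2BGR)); print(n,c["K"],c["rvec"],c["tvec"])
E
```

```text
total 12
drwxr-xr-x  3 agent agent 4096 Dec  7 13:49 .
drwxr-xr-x 23 root  root  4096 Dec  7 13:49 ..
drwxr-xr-x  2 agent agent 4096 Dec  7 13:49 pics
{'t': 0.0, 'q': array([-1.39943917e+00,  1.31184048e-01,  1.48932091e+00, -2.07769824e-05,
        1.52297375e+00, -8.53778393e-02]), 'dq': array([ 0.00015113,  0.00025885,  0.00027984,  0.00030402,  0.00018445,
       -0.00103912]), 'joint_torque': array([ 1.13064016e-03, -5.59837282e+01, -4.91753626e+01,  7.67898420e-02,
        3.52476630e-02, -1.01330422e-04]), 'tool_pos': array([ 0.1522811 , -0.57974892,  0.21755092]), 'orientation': array([-3.11387613e+00, -4.01932221e-01,  1.59794017e-04]), 'force': array([-0.28984054,  0.0873274 , -0.00788116]), 'wrist_torque': array([-0.03630346, -0.01507057, -0.03626682]), 'opening': 0.09321978832148012}
side [[354.74152217   0.         253.35945065]
 [  0.         354.74152217 186.36850337]
 [  0.           0.           1.        ]] [ 2.1535947  -0.25173792  0.1124478 ] [-0.50827704  0.17070394  0.79270134]
top [[392.20732755   0.         256.47123536]
 [  0.         392.20732755 188.12018711]
 [  0.           0.           1.        ]] [ 2.07569978 -2.13320132  0.16962306] [0.10222893 0.52851808 1.21083065]
```

View pics/side0.png

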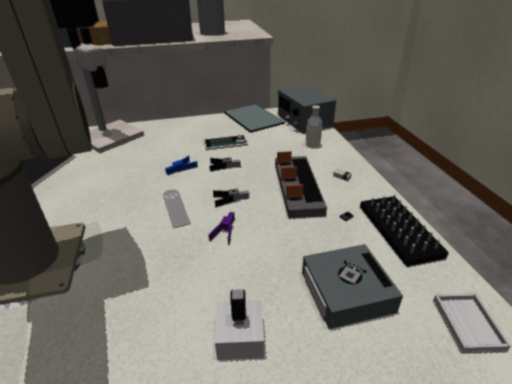

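View pics/top0.png

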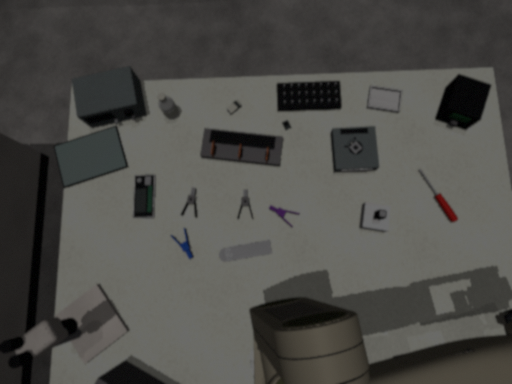

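```bash
cat > h.py <<'E'
from plant import *
import cv2, numpy as np
from scipy.spatial.transform import Rotation as R
def cam(n):
    c=read_camera(n); c["Rm"]=R.from_rotvec(np.ravel(c["rvec"])).as_matrix(); c["t"]=np.ravel(c["tvec"]); c["bgr"]=cv2.cvtColor(c["frame"],cv2.COLOR_RGB2BGR); return c
def proj(c,P):
    p=(c["Rm"]@np.atleast_2d(P).T).T+c["t"]; p=(c["K"]@p.T).T; return p[:,:2]/p[:,2:]
def ray(c,u,v):
    d=c["Rm"].T@np.linalg.inv(c["K"])@np.array([u,v,1.]); o=-c["Rm"].T@c["t"]; return o,d/np.linalg.norm(d)
def onz(c,u,v,z):
    o,d=ray(c,u,v); return o+d*(z-o[2])/d[2]
def tri(r1,r2):
    (a,d),(b,e)=r1,r2
    A=np.stack([d,-e],1); s=np.linalg.lstsq(A,b-a,rcond=None)[0]; p,q=a+s[0]*d,b+s[1]*e
    return (p+q)/2,np.linalg.norm(p-q)
def crop(c,name,u0,v0,w,h,k):
    im=c["bgr"][v0:v0+h,u0:u0+w]; im=cv2.resize(im,None,fx=k,fy=k,interpolation=cv2.INTER_CUBIC)
    im=np.clip(im.astype(float)*1.6,0,255).astype(np.uint8)
    for i in range(0,w,10): cv2.putText(im,str(u0+i),(i*k,8),0,.3,(0,255,255),1); cv2.line(im,(i*k,10),(i*k,14),(0,255,255),1)
    for j in range(0,h,10): cv2.putText(im,str(v0+j),(0,j*k+4),0,.3,(0,255,255),1)
    cv2.imwrite(f"pics/{name}.png",im)
E
python3 - <<'E'
from h import *
a=cam("top");b=cam("side")
crop(a,"t1",165,180,140,90,5)
crop(a,"t2",195,110,100,70,7)
crop(a,"t3",325,115,80,125,4)
crop(b,"s1",150,140,110,105,5)
crop(b,"s2",200,230,210,135,3)
crop(b,"s3",265,140,75,80,7)
for n,c in(("top",a),("side",b)): print(n,-c["Rm"].T@c["t"])
E
```

```text
top [0.2872275  0.0495064  1.29264939]
side [ 0.37931227 -0.6616845   0.57806282]
```

View pics/t1.png

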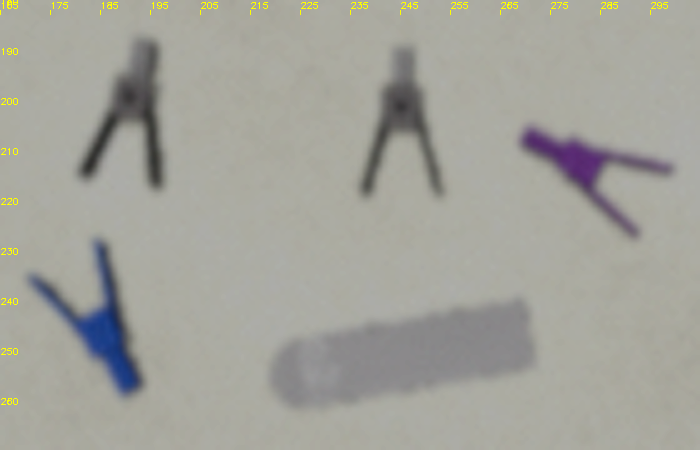

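View pics/t2.png

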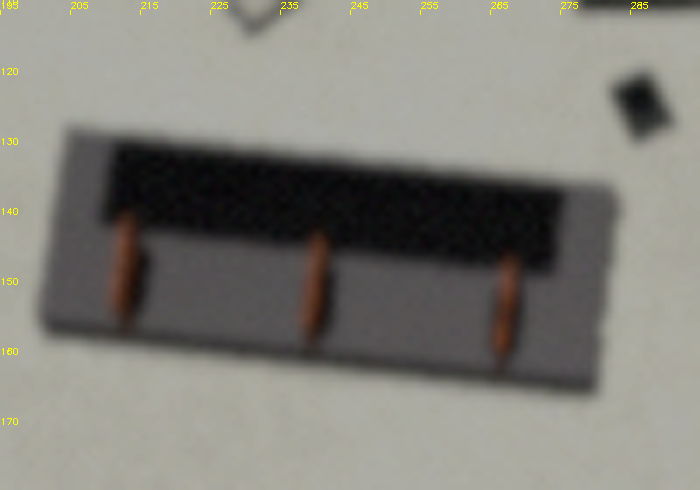

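View pics/t3.png

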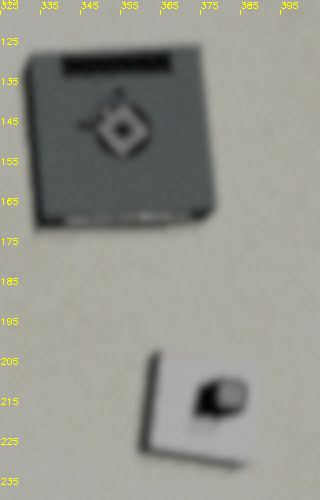

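View pics/s1.png

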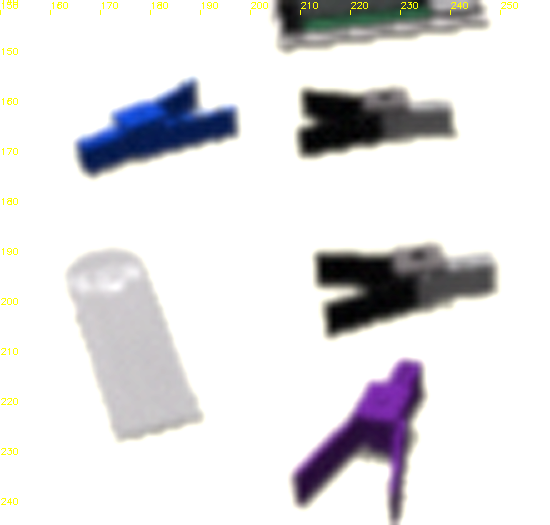

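View pics/s2.png

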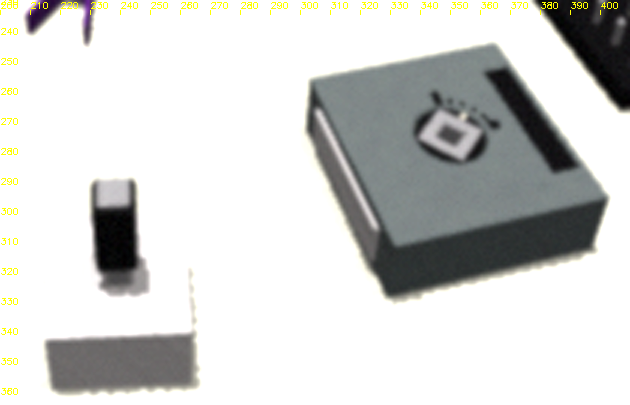

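View pics/s3.png

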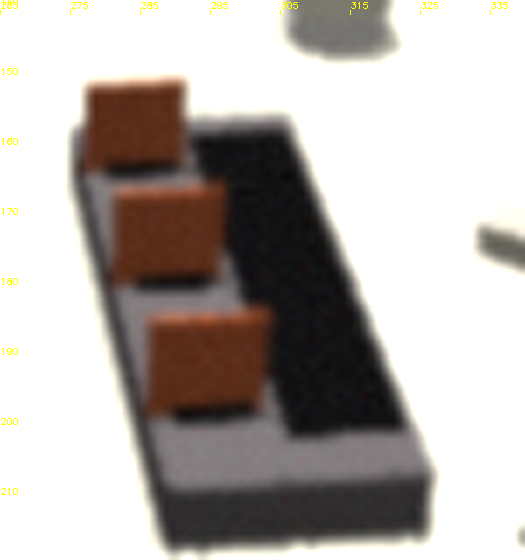

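Run:
```python
from h import *
a=cam("top");b=cam("side")
crop(a,"t4",340,130,35,35,16)
crop(b,"s4",330,255,45,35,16)
crop(a,"t5",355,195,45,45,13)
crop(b,"s5",208,280,65,85,7)
```

```text
(no output)
```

View pics/t4.png

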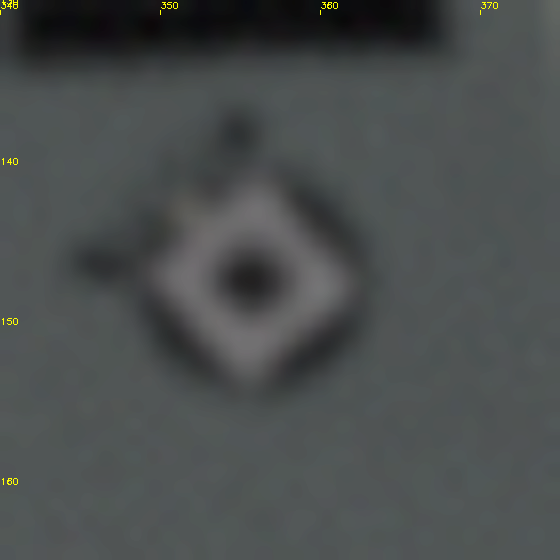

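View pics/s4.png

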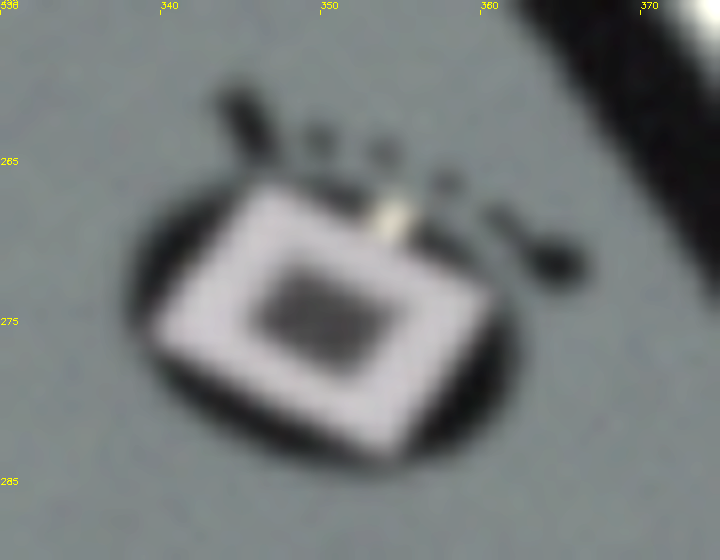

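View pics/t5.png

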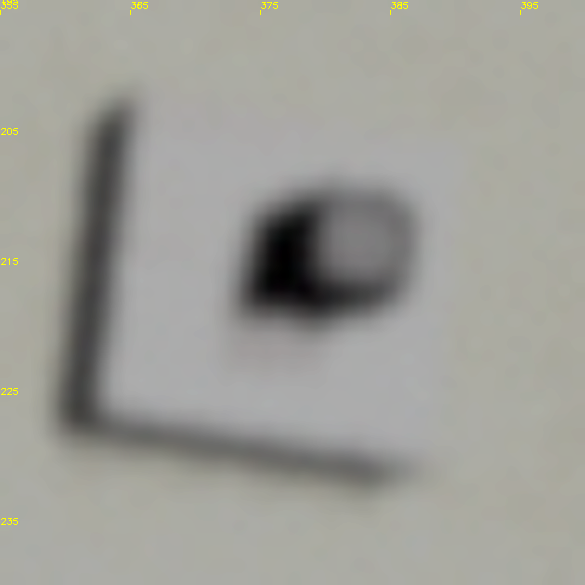

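View pics/s5.png

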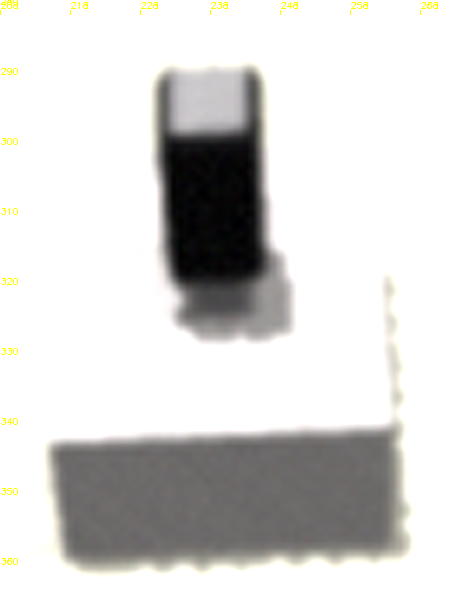

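```bash
cat >> h.py <<'E'
def cp(c,pts,u0,v0,k,z):
    return np.array([onz(c,u0+(x+.5)/k-.5,v0+(y+.5)/k-.5,z) for x,y in pts])
def ang(p,q): return np.degrees(np.arctan2(q[1]-p[1],q[0]-p[0]))
E
python3 - <<'E'
from h import *
np.set_printoptions(precision=4,suppress=True)
a=cam("top");b=cam("side")
P=cp(b,[(295,262),(405,310),(345,378),(250,318)],330,255,16,.05); print("recess side",P,P.mean(0),[ (ang(P[i],P[(i+1)%4]),np.linalg.norm(P[i]-P[(i+1)%4])) for i in range(4)])
P=cp(b,[(262,185),(492,297),(388,462),(155,335)],330,255,16,.05); print("sleeve side",P.mean(0),[ (ang(P[i],P[(i+1)%4]),np.linalg.norm(P[i]-P[(i+1)%4])) for i in range(4)]);c=P.mean(0)
M=cp(b,[(392,222),(245,120),(555,262)],330,255,16,.05); print("pointer,bar,round",[ang(c,m) for m in M],[np.linalg.norm(m-c) for m in M])
P=cp(a,[(258,170),(360,280),(255,385),(148,280)],340,130,16,.05); print("sleeve top",P,P.mean(0),[ (ang(P[i],P[(i+1)%4]),np.linalg.norm(P[i]-P[(i+1)%4])) for i in range(4)])
print("recess top",cp(a,[(252,280)],340,130,16,.05))
# key
P=cp(b,[(172,72),(245,72),(248,130),(172,130)],208,280,7,.117); print("key top side",P,P.mean(0),[ (ang(P[i],P[(i+1)%4]),np.linalg.norm(P[i]-P[(i+1)%4])) for i in range(4)])
P=cp(a,[(325,200),(398,207),(388,280),(318,272)],355,195,13,.117); print("key top top",P,P.mean(0),[ (ang(P[i],P[(i+1)%4]),np.linalg.norm(P[i]-P[(i+1)%4])) for i in range(4)])
# stand
P=cp(b,[(50,443),(390,430)],208,280,7,.05); print("stand front top edge",P,ang(*P),np.linalg.norm(P[0]-P[1]))
P=cp(a,[(130,95),(95,415),(420,465)],355,195,13,.05); print("stand top",P,ang(P[0],P[1]),ang(P[1],P[2]),np.linalg.norm(P[0]-P[1]),np.linalg.norm(P[1]-P[2]))
E
```

```text
recess side [[ 0.6588 -0.2321  0.05  ]
 [ 0.6683 -0.2423  0.05  ]
 [ 0.6566 -0.2503  0.05  ]
 [ 0.6496 -0.239   0.05  ]] [ 0.6583 -0.2409  0.05  ] [(np.float64(-46.96188894195419), np.float64(0.013946865735017357)), (np.float64(-145.43313421962944), np.float64(0.014228300767692036)), (np.float64(121.57038406549619), np.float64(0.013273437225613615)), (np.float64(37.257093947649146), np.float64(0.01149254748951112))]
sleeve side [ 0.6582 -0.2411  0.05  ] [(np.float64(-50.72281413343462), np.float64(0.030170605529258)), (np.float64(-139.13694926557577), np.float64(0.031199736909290655)), (np.float64(126.96723480550554), np.float64(0.030601394473829806)), (np.float64(40.1522684162421), np.float64(0.02995788126173478))]
pointer,bar,round [np.float64(39.35041082702112), np.float64(81.65457515095825), np.float64(2.891624464778075)] [np.float64(0.01926583799943335), np.float64(0.03254990374714606), np.float64(0.0312306377048391)]
sleeve top [[ 0.6819 -0.2413  0.05  ]
 [ 0.6578 -0.2602  0.05  ]
 [ 0.6363 -0.2374  0.05  ]
 [ 0.6593 -0.2173  0.05  ]] [ 0.6588 -0.239   0.05  ] [(np.float64(-141
[... 712 characters left out ...]
 top top [[ 0.4408 -0.2807  0.117 ]
 [ 0.4387 -0.2971  0.117 ]
 [ 0.4219 -0.2934  0.117 ]
 [ 0.4242 -0.2777  0.117 ]] [ 0.4314 -0.2872  0.117 ] [(np.float64(-97.25919953773409), np.float64(0.016591128344675507)), (np.float64(167.48803590638846), np.float64(0.017168862273845863)), (np.float64(81.71452395707884), np.float64(0.01588300786728757)), (np.float64(-10.1913616807446), np.float64(0.016834321621975557))]
stand front top edge [[ 0.3846 -0.3227  0.05  ]
 [ 0.4615 -0.3377  0.05  ]] -11.049362174147143 0.07831353844350036
stand top [[ 0.4767 -0.2545  0.05  ]
 [ 0.3989 -0.2402  0.05  ]
 [ 0.3848 -0.3167  0.05  ]] 169.55905082429766 -100.45015737537153 0.07914139320851712 0.07784636615263955
```

```bash
cat >> h.py <<'E'
def go(x,y,z,psi,quiet=False):
    "shift/turn shares from the measured pose to a tool-down pose with tool x at yaw psi (deg)"
    s=read_state(); Rc=R.from_rotvec(s["orientation"])
    yaw=np.radians(psi); T=R.from_matrix(np.array([[np.cos(yaw),np.sin(yaw),0],[np.sin(yaw),-np.cos(yaw),0],[0,0,-1]]))
    d=Rc.inv().apply(np.array([x,y,z])-s["tool_pos"])/.1
    r=(Rc.inv()*T).as_rotvec()/np.pi
    X=Rc.as_matrix()[:,0]
    print("t",round(s["t"],2),"pos",s["tool_pos"].round(4),"psi",round(np.degrees(np.arctan2(X[1],X[0])),2),"F",s["force"].round(1),"open",round(s["opening"],4))
    print("shift",d.round(3),"turn",r.round(4))
E
python3 - <<'E'
from h import *
go(.431,-.2885,.19,79)
a=cam("top");b=cam("side")
np.set_printoptions(precision=4,suppress=True)
P=cp(a,[(45,332),(598,392),(612,195),(70,128)],195,110,7,.03);print(P,ang(P[0],P[1])+90,ang(P[3],P[2])+90,np.linalg.norm(P[0]-P[1]),np.linalg.norm(P[1]-P[2]),P.mean(0))
# fin front top edge z .073 / top-view nearest points
P=cp(a,[(120,325),(309,340),(500,363)],195,110,7,.073);print("fin front top (top)",P)
P=cp(b,[(88,88),(113,188),(148,315)],265,140,7,.073);print("fin front top (side)",P)
P=cp(b,[(85,168),(113,278),(146,414)],265,140,7,.03);print("fin front bottom (side)",P)
P=cp(b,[(183,82),(224,184),(270,308)],265,140,7,.073);print("fin back top (side)",P)
E
```

```text
t 0.4 pos [ 0.1524 -0.5803  0.2185] psi 14.71 F [ 0.3 -1.   0.8] open 0.0934
shift [ 3.436 -2.114  0.286] turn [-1.000e-04 -0.000e+00 -3.572e-01]
[[ 0.6477  0.2719  0.03  ]
 [ 0.6093  0.0087  0.03  ]
 [ 0.7065 -0.0015  0.03  ]
 [ 0.7499  0.26    0.03  ]] -8.280734208976227 -9.423134704857986 0.26597244019547855 0.09768726274813368 [0.6783 0.1348 0.03  ]
fin front top (top) [[0.6375 0.2295 0.073 ]
 [0.6274 0.1421 0.073 ]
 [0.6136 0.0545 0.073 ]]
fin front top (side) [[0.6462 0.2256 0.073 ]
 [0.6331 0.1443 0.073 ]
 [0.6198 0.0548 0.073 ]]
fin front bottom (side) [[0.6477 0.2321 0.03  ]
 [0.6345 0.145  0.03  ]
 [0.6199 0.0524 0.03  ]]
fin back top (side) [[0.6865 0.2206 0.073 ]
 [0.6764 0.1364 0.073 ]
 [0.6643 0.0483 0.073 ]]
```

{"op": "move_arm", "data": {
  "series": [
    [0.4,-0.25,0,0,0,0,1],
    [0.8,-0.5,0,0,0,0,1],
    [1,-0.62,0,0,0,0,1]
  ],
  "squeeze": 40
}}

```text
t: 0.8
tool_pos: [0.2352, -0.4928, 0.2186]
orientation: [-3.115, -0.404, -0.001]
force: [-0.2, -0.6, -0.1]
opening: 0.0929
```

{"op": "move_arm", "data": {
  "series": [
    [0.4,-0.25,0,0,0,0,1],
    [0.8,-0.5,0,0,0,0,1],
    [1,-0.62,0,0,0,0,1]
  ]
}}

```text
t: 1.1
tool_pos: [0.3164, -0.4071, 0.2189]
orientation: [-3.115, -0.405, -0.002]
force: [0.6, -0.4, -0.2]
opening: 0.0932
```

{"op": "move_arm", "data": {
  "series": [
    [0.35,-0.2,0,0,0,-0.045,1],
    [0.7,-0.4,0,0,0,-0.09,1],
    [1,-0.6,0,0,0,-0.135,1],
    [1,-0.6,0,0,0,-0.18,1],
    [1,-0.6,0,0,0,-0.225,1],
    [1,-0.6,0,0,0,-0.27,1],
    [1,-0.6,0,0,0,-0.315,1],
    [1,-0.6,0,0,0,-0.357,1]
  ]
}}

```text
t: 1.9
tool_pos: [0.3959, -0.3261, 0.2188]
orientation: [2.418, 2.005, 0.0]
force: [0.4, -0.3, 0.4]
opening: 0.0934
```

Run:
```python
from h import *
go(.431,-.2885,.19,79)
a=cam("top"); crop(a,"ta",0,0,512,384,1)
b=cam("side"); crop(b,"sa",150,130,360,250,2)
```

```text
t 1.9 pos [ 0.3959 -0.3261  0.2188] psi 79.32 F [ 0.4 -0.3  0.4] open 0.0934
shift [0.435 0.275 0.288] turn [0.0001 0.     0.0018]
```

View pics/ta.png

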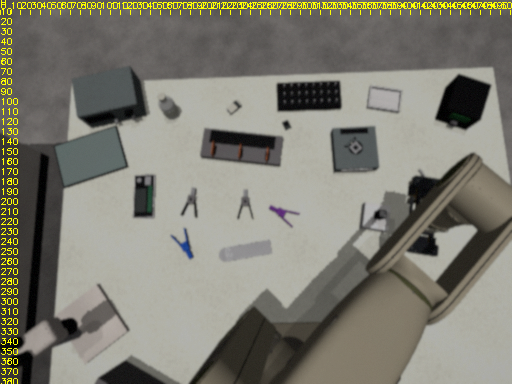

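View pics/sa.png

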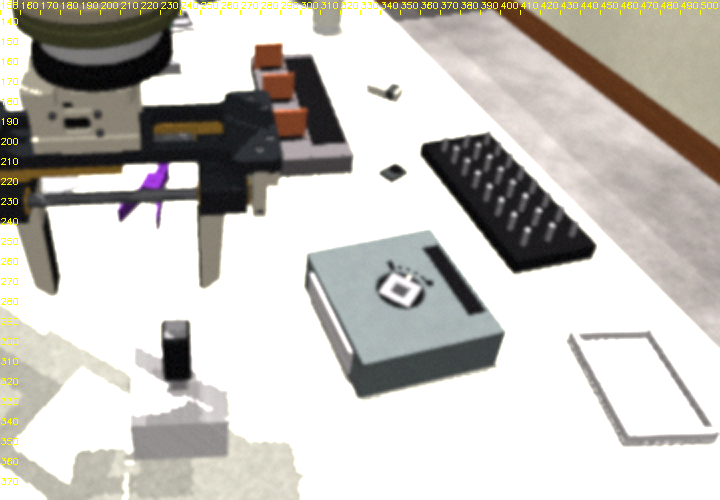

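{"op": "move_arm", "data": {
  "series": [
    [0.22,0.14,0.3,0,0,0,1],
    [0.435,0.275,0.5,0,0,0.0018,1],
    [0.435,0.275,0.7,0,0,0.0018,1],
    [0.435,0.275,0.7,0,0,0.0018,1]
  ]
}}

```text
t: 2.4
tool_pos: [0.4298, -0.2869, 0.1455]
orientation: [-2.429, -1.985, 0.002]
force: [-0.3, 0.4, -0.8]
opening: 0.093
```

Run:
```python
from h import *
go(.431,-.2885,.075,79)
b=cam("side"); crop(b,"sb",190,220,120,140,5)
```

```text
t 2.4 pos [ 0.4298 -0.2869  0.1455] psi 78.51 F [-0.3  0.4 -0.8] open 0.093
shift [-0.016  0.018  0.704] turn [-0.0015 -0.0008 -0.0027]
```

View pics/sb.png

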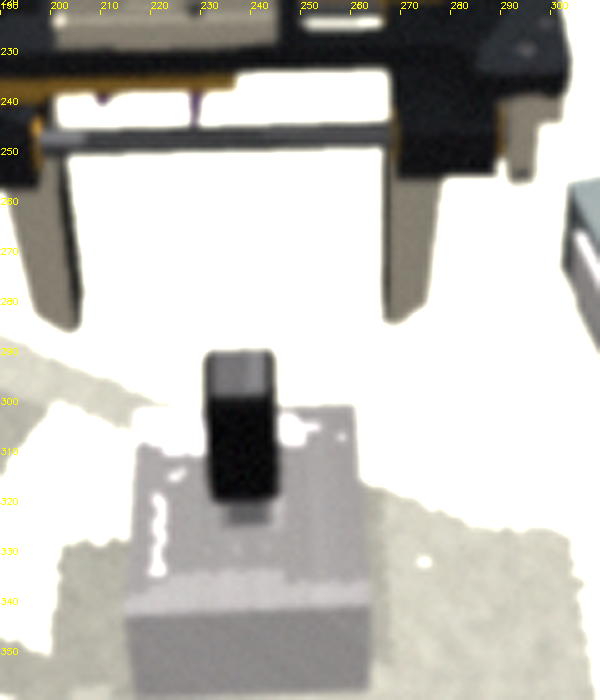

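{"op": "move_arm", "data": {
  "series": [
    [-0.015,0.02,0.35,-0.0015,-0.001,-0.0027,1],
    [-0.015,0.02,0.7,-0.0015,-0.001,-0.0027,1],
    [-0.015,0.02,0.7,-0.0015,-0.001,-0.0027,1],
    [-0.015,0.02,0.7,-0.0015,-0.001,-0.0027,1]
  ]
}}

```text
t: 2.85
tool_pos: [0.4328, -0.2911, 0.0799]
orientation: [2.419, 1.995, 0.001]
force: [-0.1, -0.6, 0.4]
opening: 0.0924
```

Run:
```python
from h import *
go(.431,-.2885,.075,79)
```

```text
t 2.85 pos [ 0.4328 -0.2911  0.0799] psi 79.03 F [-0.1 -0.6  0.4] open 0.0924
shift [ 0.022 -0.023  0.049] turn [0.0015 0.001  0.0002]
```

{"op": "move_arm", "data": {
  "series": [
    [0,0,0.03,0,0,0,1],
    [0,0,0.03,0,0,0,1],
    [0,0,0.03,0,0,0,1]
  ]
}}

```text
t: 3.15
tool_pos: [0.4336, -0.2913, 0.0772]
orientation: [2.416, 1.996, 0.002]
force: [0.2, -0.3, -0.9]
opening: 0.0928
```

Run:
```python
from h import *
for i in range(3): go(.431,-.2885,.075,79); cam("side")
```

```text
t 3.15 pos [ 0.4336 -0.2913  0.0772] psi 79.12 F [ 0.2 -0.3 -0.9] open 0.0928
shift [ 0.023 -0.031  0.021] turn [0.0022 0.0013 0.0007]
t 3.2 pos [ 0.4334 -0.2911  0.0769] psi 79.13 F [-0.  -0.5  0.1] open 0.0932
shift [ 0.021 -0.029  0.018] turn [0.002  0.0013 0.0007]
t 3.25 pos [ 0.4333 -0.291   0.0766] psi 79.13 F [-0.2  0.2  0.2] open 0.0935
shift [ 0.02  -0.027  0.016] turn [0.0019 0.0012 0.0007]
```

{"op": "move_arm", "data": {
  "series": [
    [0.02,-0.025,0.01,0.0015,0.001,0,1],
    [0.02,-0.025,0.01,0.0015,0.001,0,0],
    [0.02,-0.025,0.01,0.0015,0.001,0,-0.3],
    [0.02,-0.025,0.01,0.0015,0.001,0,-0.4]
  ]
}}

```text
t: 3.7
tool_pos: [0.4307, -0.2881, 0.0746]
orientation: [-2.422, -2.001, 0.0]
force: [-0.2, 0.3, -0.8]
opening: 0.0731
```

Run:
```python
from h import *
go(.431,-.2885,.075,79)
b=cam("side"); crop(b,"sc",190,220,120,140,5)
```

```text
t 3.7 pos [ 0.4307 -0.2881  0.0746] psi 79.14 F [-0.2  0.3 -0.8] open 0.0731
shift [-0.003  0.003 -0.004] turn [-0.     -0.      0.0008]
```

View pics/sc.png

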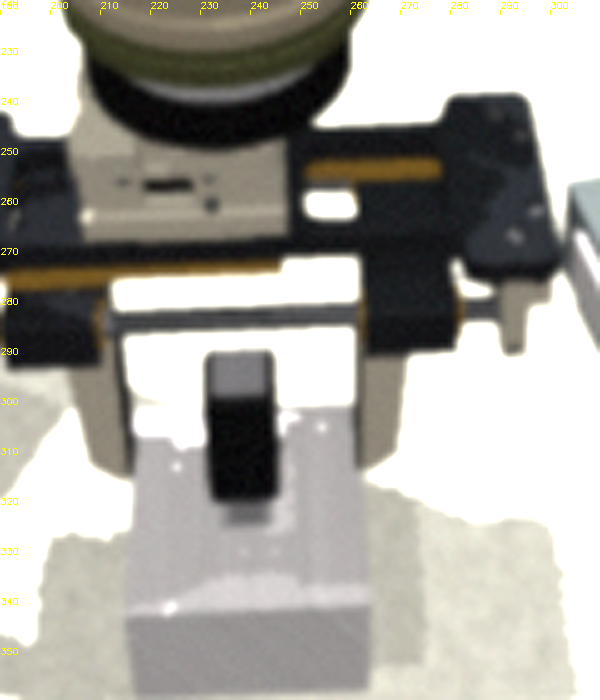

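Fingers straddle the key handle (side 238,305) evenly, at 212 and 262. Closing.

{"op": "move_arm", "data": {
  "series": [
    [0,0,0,0,0,0,-0.3],
    [0,0,0,0,0,0,-0.6],
    [0,0,0,0,0,0,-0.8],
    [0,0,0,0,0,0,-1],
    [0,0,0,0,0,0,-1],
    [0,0,0,0,0,0,-1],
    [0,0,0,0,0,0,-1],
    [0,0,0,0,0,0,-1]
  ],
  "squeeze": 40
}}

```text
t: 4.55
tool_pos: [0.4308, -0.2882, 0.0746]
orientation: [2.422, 2.001, 0.0]
force: [-0.3, -0.6, 0.3]
opening: 0.0237
```

Run:
```python
from h import *
go(.431,-.2885,.075,79)
print(read_state()["wrist_torque"])
```

```text
t 4.55 pos [ 0.4308 -0.2882  0.0746] psi 79.13 F [-0.3 -0.6  0.3] open 0.0237
shift [-0.003  0.003 -0.004] turn [ 0.     -0.      0.0007]
[-0.07424607 -0.0580386   0.00439842]
```

{"op": "move_arm", "data": {
  "series": [
    [0,0,-0.3,0,0,0,-1],
    [0,0,-0.6,0,0,0,-1],
    [0,0,-0.8,0,0,0,-1],
    [0,0,-0.8,0,0,0,-1],
    [0,0,-0.8,0,0,0,-1]
  ]
}}

```text
t: 5.05
tool_pos: [0.4307, -0.2881, 0.1541]
orientation: [2.422, 2.001, 0.0]
force: [-1.2, -0.9, -1.3]
opening: 0.0237
```

Run:
```python
from h import *
go(.6581,-.2395,.155,40.3)
b=cam("side"); crop(b,"sd",190,180,200,180,4)
```

```text
t 5.05 pos [ 0.4307 -0.2881  0.1541] psi 79.13 F [-1.2 -0.9 -1.3] open 0.0237
shift [ 0.906  2.142 -0.009] turn [0.     0.     0.2157]
```

View pics/sd.png

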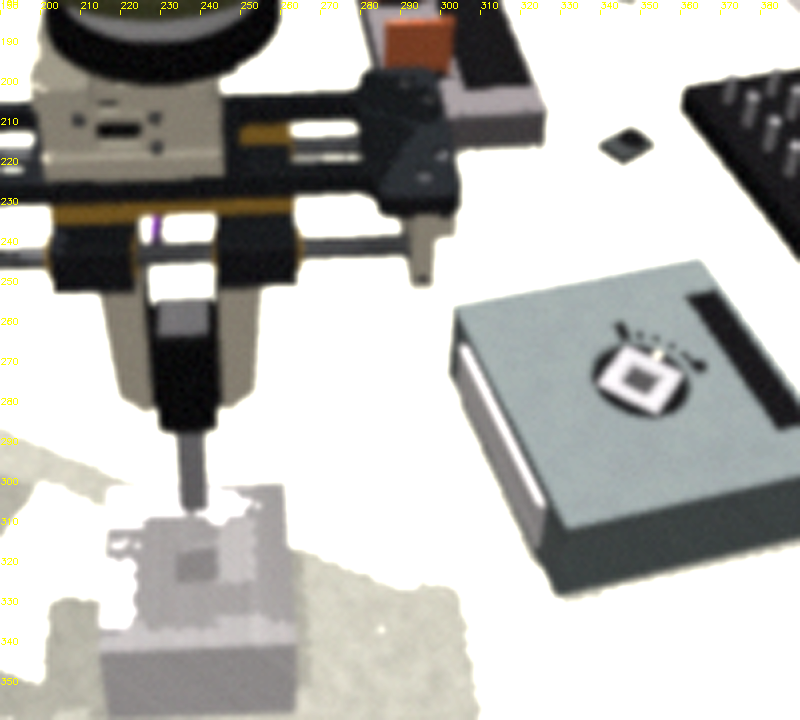

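{"op": "move_arm", "data": {
  "series": [
    [0.18,0.42,0,0,0,0.045,-1],
    [0.36,0.84,0,0,0,0.09,-1],
    [0.42,1,0,0,0,0.135,-1],
    [0.42,1,0,0,0,0.18,-1],
    [0.42,1,0,0,0,0.2157,-1],
    [0.42,1,0,0,0,0.2157,-1],
    [0.42,1,0,0,0,0.2157,-1]
  ]
}}

```text
t: 5.8
tool_pos: [0.5361, -0.2653, 0.1529]
orientation: [-2.945, -1.087, 0.003]
force: [-0.0, 0.1, -1.2]
opening: 0.0236
```

Run:
```python
from h import *
b=cam("side")
print(onz(b,239.3,321.6,.05))
go(.6581,-.2395,.155,40.3)
```

```text
[ 0.43063427 -0.29353914  0.05      ]
t 5.85 pos [ 0.5362 -0.2655  0.1533] psi 40.48 F [ 0.3  0.1 -1.4] open 0.0237
shift [ 1.096  0.594 -0.019] turn [-0.0006  0.0002  0.001 ]
```

{"op": "move_arm", "data": {
  "series": [
    [0.4,0.22,0,0,0,0,-1],
    [0.8,0.44,0,0,0,0,-1],
    [1,0.54,0,0,0,0,-1],
    [1,0.54,0,0,0,0,-1],
    [1,0.54,0,0,0,0,-1]
  ]
}}

```text
t: 6.35
tool_pos: [0.6477, -0.2421, 0.1538]
orientation: [-2.947, -1.085, 0.002]
force: [-1.2, 0.4, -1.0]
opening: 0.0237
```

Run:
```python
from h import *
go(.6581,-.2395,.125,40.3)
```

```text
t 6.35 pos [ 0.6477 -0.2421  0.1538] psi 40.43 F [-1.2  0.4 -1. ] open 0.0237
shift [0.096 0.048 0.288] turn [-0.0003  0.0003  0.0007]
```

{"op": "move_arm", "data": {
  "series": [
    [0.095,0.05,0.27,0,0,0.0007,-1],
    [0.095,0.05,0.27,0,0,0.0007,-1],
    [0.095,0.05,0.27,0,0,0.0007,-1],
    [0.095,0.05,0.27,0,0,0.0007,-1],
    [0.095,0.05,0.27,0,0,0.0007,-1]
  ]
}}

```text
t: 6.85
tool_pos: [0.6587, -0.2406, 0.1293]
orientation: [2.949, 1.078, 0.002]
force: [1.0, -0.4, -1.5]
opening: 0.0237
```

Run:
```python
from h import *
go(.6581,-.2395,.1,40.3)
b=cam("side"); crop(b,"se",310,210,80,90,8)
```

```text
t 6.85 pos [ 0.6587 -0.2406  0.1293] psi 40.16 F [ 1.  -0.4 -1.5] open 0.0237
shift [ 0.002 -0.013  0.293] turn [ 0.0006 -0.0002 -0.0008]
```

View pics/se.png

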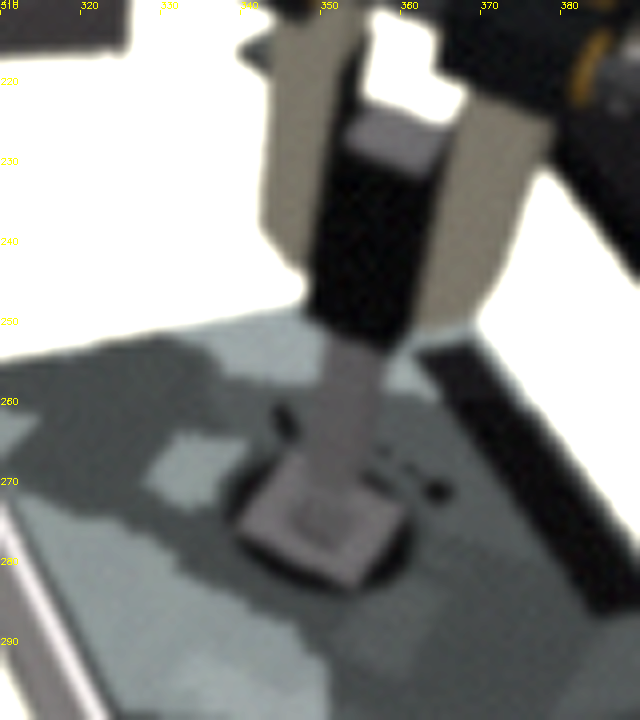

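Run:
```python
from h import *
b=cam("side")
for z in(.05,.0647,.1197,.1717): print(z,proj(b,[.6582,-.241,z]))
```

```text
0.05 [[349.71894047 274.36436133]]
0.0647 [[350.77404099 269.06176474]]
0.1197 [[354.96035991 248.02266952]]
0.1717 [[359.30302829 226.19781205]]
```

{"op": "move_arm", "data": {
  "series": [
    [0,-0.01,0.1,0,0,0,-1],
    [0,-0.01,0.16,0,0,0,-1],
    [0,-0.01,0.2,0,0,0,-1],
    [0,-0.01,0.22,0,0,0,-1],
    [0,-0.01,0.22,0,0,0,-1]
  ]
}}

```text
t: 7.45
tool_pos: [0.658, -0.2388, 0.1049]
orientation: [-2.95, -1.079, 0.0]
force: [3.2, 1.0, -4.3]
opening: 0.0238
```

Run:
```python
from h import *
go(.6581,-.240,.1,40.3)
b=cam("side"); crop(b,"sf",310,210,80,90,8)
```

```text
t 7.45 pos [ 0.658  -0.2388  0.1049] psi 40.19 F [ 3.2  1.  -4.3] open 0.0238
shift [-0.006  0.01   0.049] turn [-0.0002 -0.0001 -0.0006]
```

View pics/sf.png

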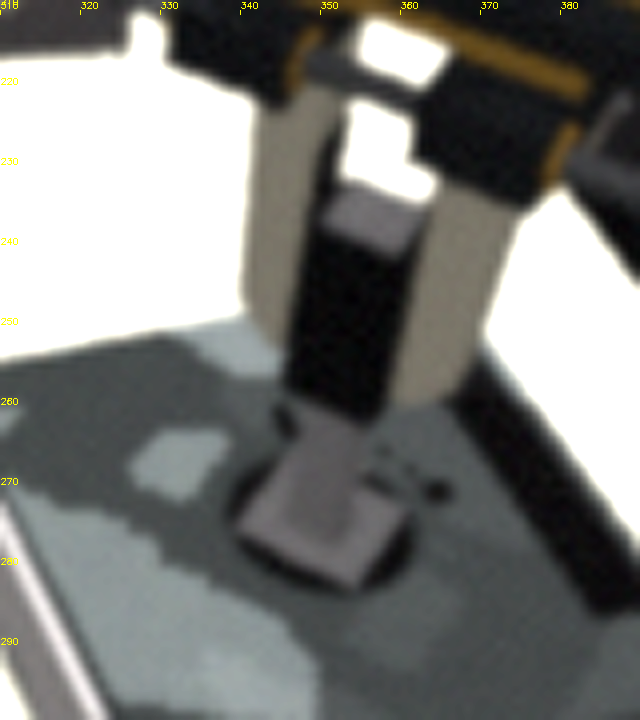

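{"op": "move_arm", "data": {
  "series": [
    [-0.01,0.01,0.025,0,0,-0.045,-1],
    [-0.01,0.01,0.025,0,0,-0.09,-1],
    [-0.01,0.01,0.025,0,0,-0.13,-1],
    [-0.01,0.01,0.025,0,0,-0.165,-1],
    [-0.01,0.01,0.025,0,0,-0.2,-1],
    [-0.01,0.01,0.025,0,0,-0.2,-1]
  ]
}}

```text
t: 8.1
tool_pos: [0.6582, -0.239, 0.1034]
orientation: [-2.467, -1.943, -0.003]
force: [1.8, 6.4, 0.3]
opening: 0.0238
```

Run:
```python
from h import *
go(.6581,-.240,.1,88)
print(read_state()["wrist_torque"])
```

```text
t 8.1 pos [ 0.6582 -0.239   0.1034] psi 76.46 F [1.8 6.4 0.3] open 0.0238
shift [-0.01   0.001  0.034] turn [ 0.0001 -0.0007 -0.0641]
[ 1.27966271 -0.59625428 -0.0641589 ]
```

{"op": "move_arm", "data": {
  "series": [
    [0,0,0.02,0,0,-0.02,-1],
    [0,0,0.02,0,0,-0.04,-1],
    [0,0,0.02,0,0,-0.05,-1],
    [0,0,0.02,0,0,-0.05,-1]
  ]
}}

```text
t: 8.5
tool_pos: [0.6582, -0.239, 0.1022]
orientation: [-2.31, -2.128, -0.003]
force: [-0.4, 7.1, 4.9]
opening: 0.0239
```

Run:
```python
from h import *
go(.6581,-.240,.1,88)
print(read_state()["wrist_torque"])
```

```text
t 8.5 pos [ 0.6582 -0.239   0.1022] psi 85.3 F [-0.4  7.1  4.9] open 0.0239
shift [-0.01  -0.     0.022] turn [ 0.0001 -0.0007 -0.015 ]
[ 1.59718848 -0.05804437 -0.04314624]
```

{"op": "move_arm", "data": {
  "series": [
    [0.01,0,0,0,0,-0.015,-1],
    [0.01,0,0,0,0,-0.03,-1],
    [0.01,0,0,0,0,-0.04,-1],
    [0.01,0,0,0,0,-0.04,-1]
  ]
}}

```text
t: 8.9
tool_pos: [0.6581, -0.2388, 0.1022]
orientation: [-2.173, -2.268, -0.001]
force: [-2.0, 4.6, 5.9]
opening: 0.0242
```

Run:
```python
from h import *
go(.6581,-.240,.1,88)
print(read_state()["wrist_torque"])
b=cam("side"); crop(b,"sg",310,210,80,90,8)
a=cam("top"); crop(a,"tg",310,110,80,90,8)
```

```text
t 8.9 pos [ 0.6581 -0.2388  0.1022] psi 92.45 F [-2.   4.6  5.9] open 0.0242
shift [-0.012 -0.     0.022] turn [ 0.0001 -0.0003  0.0247]
[ 1.07756727  0.1324669  -0.07398961]
```

View pics/sg.png

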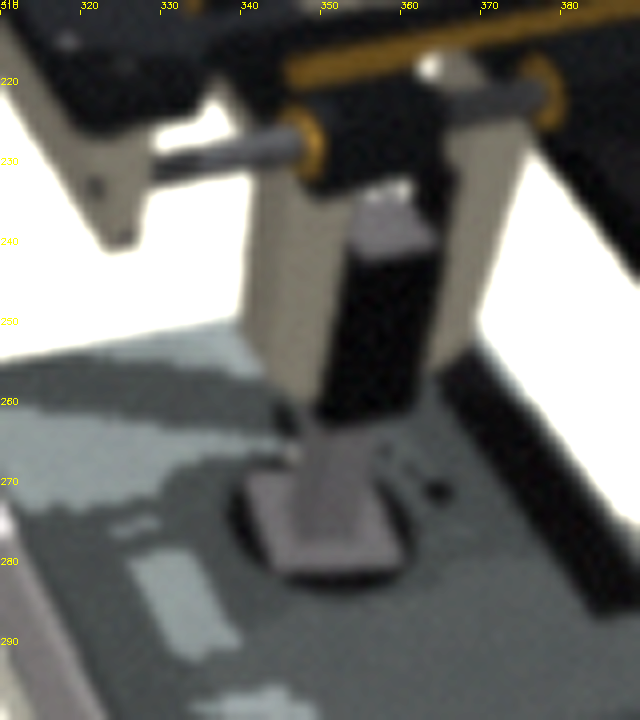

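Run:
```python
from h import *
b=cam("side")
P=cp(b,[(243,475),(275,572),(405,572)],310,210,8,.05); print(P,ang(P[1],P[0]),ang(P[1],P[2])+90)
m=cp(b,[(288,452)],310,210,8,.05)[0];print(ang([.6582,-.241],m))
```

```text
[[ 0.6457392  -0.22364371  0.05      ]
 [ 0.64031984 -0.25369994  0.05      ]
 [ 0.67007354 -0.26091418  0.05      ]] 79.77895422350826 76.37077274851148
86.08233780527438
```

{"op": "move_arm", "data": {
  "series": [
    [0.01,0,0,0,0,-0.015,-1],
    [0.01,0,0,0,0,-0.025,-1],
    [0.01,0,0,0,0,-0.025,-1],
    [0.01,0,0,0,0,-0.025,-1]
  ]
}}

```text
t: 9.45
tool_pos: [0.658, -0.2385, 0.1022]
orientation: [2.085, 2.349, 0.0]
force: [-1.9, 2.6, 6.7]
opening: 0.0237
```

Run:
```python
from h import *
go(.6581,-.240,.1,88)
print(read_state()["wrist_torque"])
b=cam("side"); crop(b,"sh",310,210,80,90,8)
```

```text
t 9.45 pos [ 0.658  -0.2385  0.1022] psi 96.82 F [-1.9  2.6  6.7] open 0.0237
shift [-0.015 -0.001  0.022] turn [0.0001 0.     0.049 ]
[ 0.58044589  0.28904505 -0.20076158]
```

View pics/sh.png

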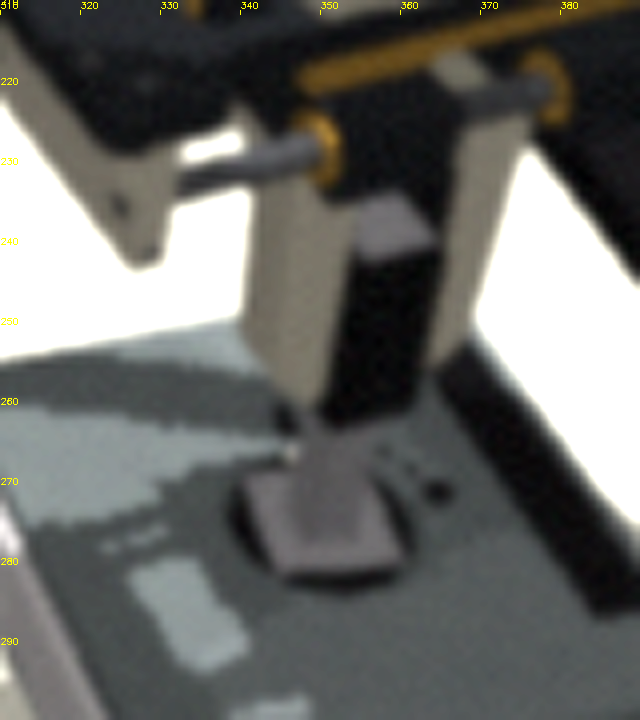

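{"op": "move_arm", "data": {
  "series": [
    [0,0,0,0,0,0,-1],
    [0,0,0,0,0,0,-1],
    [0,0,0,0,0,0.02,-1],
    [0,0,0,0,0,0.045,-1],
    [0,0,0,0,0,0.045,-1],
    [0,0,0,0,0,0.045,-1]
  ]
}}

```text
t: 10.1
tool_pos: [0.6579, -0.2386, 0.1011]
orientation: [2.243, 2.2, 0.0]
force: [1.0, 1.4, 1.5]
opening: 0.0236
```

Run:
```python
from h import *
go(.6581,-.2385,.155,88)
print(read_state()["wrist_torque"])
```

```text
t 10.1 pos [ 0.6579 -0.2386  0.1011] psi 88.88 F [1.  1.4 1.5] open 0.0236
shift [ 0.001  0.002 -0.539] turn [0.     0.     0.0049]
[ 0.29453126 -0.31879053 -0.04330894]
```

{"op": "move_arm", "data": {
  "series": [
    [0,0,-0.1,0,0,0,-1],
    [0,0,-0.3,0,0,0,-1],
    [0,0,-0.5,0,0,0,-1],
    [0,0,-0.55,0,0,0,-1],
    [0,0,-0.55,0,0,0,-1],
    [0,0,-0.55,0,0,0,-1]
  ]
}}

```text
t: 10.7
tool_pos: [0.6572, -0.2385, 0.1549]
orientation: [-2.243, -2.197, 0.001]
force: [-0.3, -0.4, -1.8]
opening: 0.0242
```

Run:
```python
from h import *
go(.4308,-.2882,.155,79.1)
print(read_state()["wrist_torque"])
b=cam("side"); crop(b,"si",310,190,80,100,7)
a=cam("top"); crop(a,"ti",310,110,80,90,8)
```

```text
t 10.7 pos [ 0.6572 -0.2385  0.1549] psi 88.8 F [-0.3 -0.4 -1.8] open 0.0242
shift [-5.440e-01 -2.253e+00  2.000e-03] turn [-0.0005 -0.0001  0.0539]
[-0.03447723 -0.08651571 -0.00901251]
```

View pics/si.png

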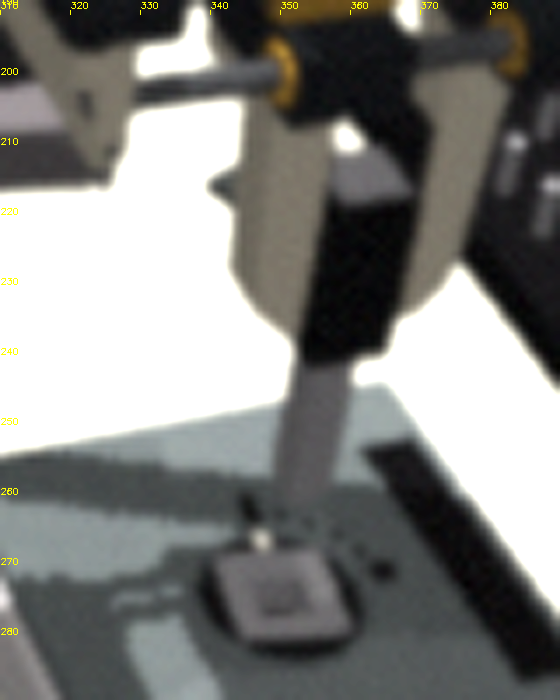

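{"op": "move_arm", "data": {
  "series": [
    [-0.1,-0.4,0,0,0,0.02,-1],
    [-0.2,-0.8,0,0,0,0.054,-1],
    [-0.24,-1,0,0,0,0.054,-1],
    [-0.24,-1,0,0,0,0.054,-1],
    [-0.24,-1,0,0,0,0.054,-1]
  ]
}}

```text
t: 11.3
tool_pos: [0.5571, -0.2604, 0.1556]
orientation: [-2.423, -1.999, -0.0]
force: [-0.4, 0.4, -0.4]
opening: 0.0238
```

Run:
```python
from h import *
go(.4308,-.2882,.155,79.1)
```

```text
t 11.3 pos [ 0.5571 -0.2604  0.1556] psi 79.04 F [-0.4  0.4 -0.4] open 0.0238
shift [-0.513 -1.187  0.006] turn [-0.0001 -0.0001 -0.0003]
```

{"op": "move_arm", "data": {
  "series": [
    [-0.2,-0.4,0,0,0,0,-1],
    [-0.35,-0.8,0,0,0,0,-1],
    [-0.43,-1,0,0,0,0,-1],
    [-0.43,-1,0,0,0,0,-1],
    [-0.43,-1,0,0,0,0,-1],
    [-0.43,-1,0,0,0,0,-1]
  ]
}}

```text
t: 11.9
tool_pos: [0.4523, -0.2835, 0.1563]
orientation: [2.422, 2.0, 0.001]
force: [0.8, -0.5, -1.7]
opening: 0.0237
```

Run:
```python
from h import *
go(.4308,-.2882,.13,79.1)
```

```text
t 11.9 pos [ 0.4523 -0.2835  0.1563] psi 79.12 F [ 0.8 -0.5 -1.7] open 0.0237
shift [-0.087 -0.203  0.263] turn [ 0.0002 -0.      0.0001]
```

{"op": "move_arm", "data": {
  "series": [
    [-0.085,-0.2,0.1,0,0,0,-1],
    [-0.085,-0.2,0.26,0,0,0,-1],
    [-0.085,-0.2,0.26,0,0,0,-1],
    [-0.085,-0.2,0.26,0,0,0,-1],
    [-0.085,-0.2,0.26,0,0,0,-1]
  ]
}}

```text
t: 12.4
tool_pos: [0.4308, -0.2883, 0.131]
orientation: [2.421, 2.0, 0.001]
force: [-1.2, 0.5, -0.4]
opening: 0.0239
```

Run:
```python
from h import *
go(.4308,-.2882,.08,79.1)
b=cam("side"); crop(b,"sj",200,220,80,130,6)
```

```text
t 12.4 pos [ 0.4308 -0.2883  0.131 ] psi 79.11 F [-1.2  0.5 -0.4] open 0.0239
shift [ 0.002 -0.001  0.51 ] turn [0.0003 0.0001 0.0001]
```

View pics/sj.png

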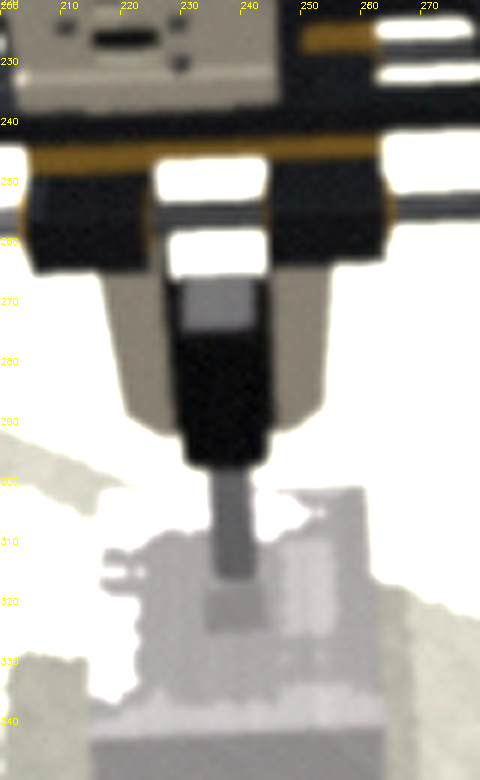

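{"op": "move_arm", "data": {
  "series": [
    [0,0,0.15,0,0,0,-1],
    [0,0,0.25,0,0,0,-1],
    [0,0,0.35,0,0,0,-1],
    [0,0,0.45,0,0,0,-1],
    [0,0,0.5,0,0,0,-1],
    [0,0,0.54,0,0,0,-1],
    [0,0,0.54,0,0,0,-1]
  ]
}}

```text
t: 13.15
tool_pos: [0.4294, -0.288, 0.0755]
orientation: [-2.422, -1.999, 0.0]
force: [-0.2, 0.5, -1.5]
opening: 0.0238
```

Run:
```python
from h import *
go(.4308,-.2882,.0746,79.1)
print(read_state()["wrist_torque"])
```

```text
t 13.15 pos [ 0.4294 -0.288   0.0755] psi 79.06 F [-0.2  0.5 -1.5] open 0.0238
shift [0.001 0.014 0.009] turn [-0.0003 -0.0001 -0.0002]
[-0.05509799 -0.05070369  0.02778161]
```

Key is in. Opening slowly, then rising.

{"op": "move_arm", "data": {
  "series": [
    [0,0.01,0.01,0,0,0,-0.45],
    [0,0.01,0.01,0,0,0,-0.4],
    [0,0.01,0.01,0,0,0,-0.2],
    [0,0.01,0.01,0,0,0,0.2],
    [0,0.01,0.01,0,0,0,0.4],
    [0,0.01,0.01,0,0,0,0.4],
    [0,0.01,0.01,0,0,0,0.4]
  ]
}}

```text
t: 13.85
tool_pos: [0.4308, -0.2884, 0.0751]
orientation: [2.423, 2.0, 0.0]
force: [-0.8, 0.1, 0.9]
opening: 0.0625
```

{"op": "move_arm", "data": {
  "series": [
    [0,0,-0.3,0,0,0,0.4],
    [0,0,-0.7,0,0,0,0.4],
    [0,0,-1,0,0,0,0.4],
    [0,0,-1,0,0,0,0.4],
    [0,0,-1,0,0,0,0.4]
  ]
}}

```text
t: 14.35
tool_pos: [0.4312, -0.2888, 0.1759]
orientation: [2.422, 1.998, 0.0]
force: [-0.5, -0.2, -0.2]
opening: 0.0653
```

Run:
```python
from h import *
go(.45,-.05,.175,0)
a=cam("top");b=cam("side"); crop(b,"sk",150,130,260,220,3)
crop(a,"tk",160,110,130,130,6)
```

```text
t 14.35 pos [ 0.4312 -0.2888  0.1759] psi 79.06 F [-0.5 -0.2 -0.2] open 0.0653
shift [ 2.381 -0.268  0.006] turn [ 7.000e-04 -1.000e-04  4.392e-01]
```

View pics/sk.png

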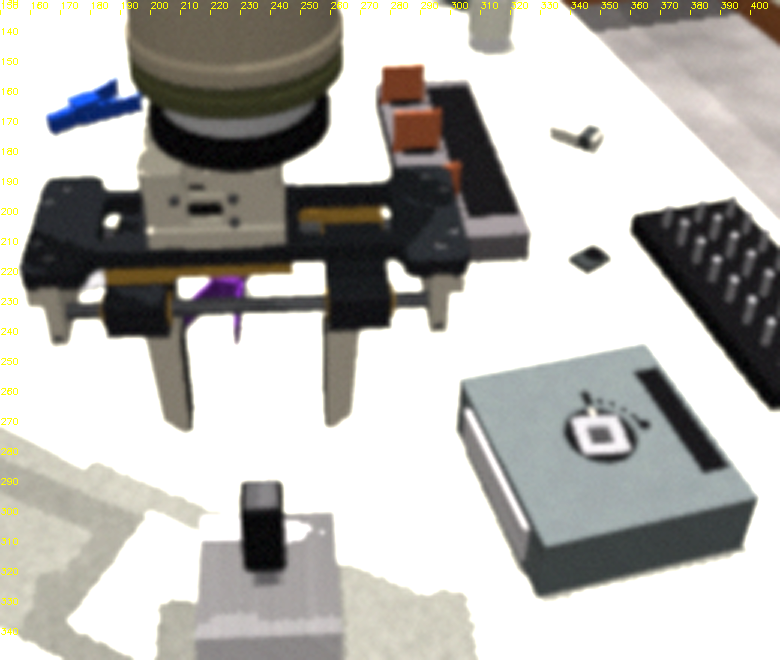

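View pics/tk.png

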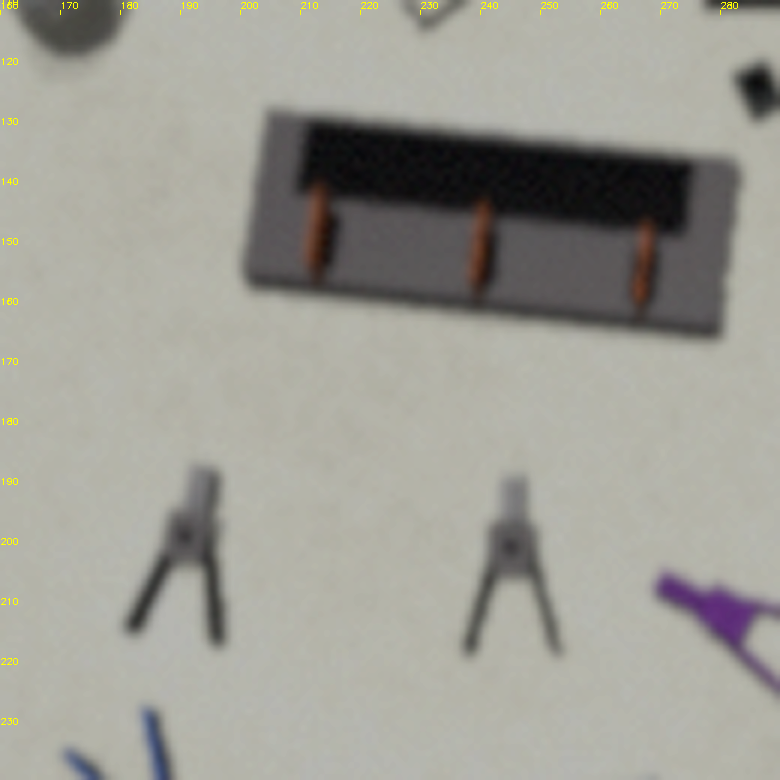

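Run:
```python
from h import *
np.set_printoptions(precision=4,suppress=True)
a=cam("top");b=cam("side")
for n,j,p,t1,t2,s in(("R",(514,473),(511,545),(470,650),(557,650),(418,257)),("L",(205,467),(187,537),(135,630),(218,642),(384,98))):
    J=cp(a,[j],160,110,6,.021)[0];P=cp(a,[p],160,110,6,.028)[0];T=cp(a,[t1,t2],160,110,6,.022)
    S=cp(b,[s],150,140,5,.028)[0]
    ru=ray(a,160+(p[0]+.5)/6-.5,110+(p[1]+.5)/6-.5); rs=ray(b,150+(s[0]+.5)/5-.5,140+(s[1]+.5)/5-.5)
    print(n,"jaw",J,"pod top",P,"pod side",S,"tri",tri(ru,rs),"tails",T,"width",np.linalg.norm(T[0]-T[1]))
    m=T.mean(0); print(" yaw tail->jaw",ang(m,J),"pod->jaw",ang(P,J),"tail->pod",ang(m,P),"len",np.linalg.norm(J[:2]-m[:2]))
```

```text
R jaw [0.5376 0.1259 0.021 ] pod top [0.4963 0.1279 0.028 ] pod side [0.4939 0.1235 0.028 ] tri (array([0.4957, 0.1281, 0.0249]), np.float64(0.002193329585209006)) tails [[0.4401 0.1516 0.022 ]
 [0.4388 0.1043 0.022 ]] width 0.047324124933079845
 yaw tail->jaw -1.1831610362017777 pod->jaw -2.7044498118398512 tail->pod -0.0751847894683861 len 0.09812848211280113
L jaw [0.5462 0.2974 0.021 ] pod top [0.506  0.3056 0.028 ] pod side [0.504  0.3001 0.028 ] tri (array([0.5057, 0.3063, 0.0246]), np.float64(0.0017393438102892517)) tails [[0.4563 0.335  0.022 ]
 [0.4484 0.2893 0.022 ]] width 0.04638620645803132
 yaw tail->jaw -8.976405710773255 pod->jaw -11.630916930385508 tail->pod -6.95756904519832 len 0.09508367980824921
```

{"op": "move_arm", "data": {
  "series": [
    [0.4,-0.06,0,0,0,0,0.4],
    [0.8,-0.12,0,0,0,0,0.4],
    [1,-0.15,0,0,0,0,0.4]
  ]
}}

```text
t: 14.85
tool_pos: [0.4342, -0.1847, 0.1736]
orientation: [-2.42, -1.998, 0.001]
force: [-0.1, -0.7, -0.2]
opening: 0.0651
```

{"op": "move_arm", "data": {
  "series": [
    [0.4,-0.06,0,0,0,0,0.4],
    [0.8,-0.12,0,0,0,0,0.4],
    [1,-0.15,0,0,0,0,0.4]
  ]
}}

```text
t: 15.15
tool_pos: [0.4384, -0.0836, 0.1739]
orientation: [-2.42, -2.0, 0.001]
force: [0.7, -0.6, 0.1]
opening: 0.0649
```

{"op": "move_arm", "data": {
  "series": [
    [0.4,-0.06,0,0,0,0,0.4],
    [0.8,-0.12,0,0,0,0,0.4],
    [1,-0.15,0,0,0,0,0.4]
  ]
}}

```text
t: 15.45
tool_pos: [0.4426, 0.0173, 0.174]
orientation: [-2.42, -2.0, 0.001]
force: [-0.4, 0.3, 0.2]
opening: 0.0649
```

{"op": "move_arm", "data": {
  "series": [
    [0.4,-0.06,0,0,0,-0.045,0.4],
    [0.8,-0.12,0,0,0,-0.09,0.4],
    [1,-0.15,0,0,0,-0.135,0.4],
    [1,-0.15,0,0,0,-0.18,0.4],
    [1,-0.15,0,0,0,-0.225,0.4],
    [1,-0.15,0,0,0,-0.27,0.4],
    [1,-0.15,0,0,0,-0.3,0.4],
    [1,-0.15,0,0,0,-0.3,0.4]
  ]
}}

```text
t: 16.25
tool_pos: [0.447, 0.1156, 0.1739]
orientation: [-1.248, -2.881, 0.002]
force: [-0.6, -0.8, 0.3]
opening: 0.0653
```

Run:
```python
from h import *
go(.448,.1277,.1,178.5)
```

```text
t 16.25 pos [0.447  0.1156 0.1739] psi 133.15 F [-0.6 -0.8  0.3] open 0.0653
shift [0.08  0.091 0.739] turn [-0.0004 -0.0006 -0.2519]
```

{"op": "move_arm", "data": {
  "series": [
    [0.08,0.09,0.1,0,0,-0.045,0.72],
    [0.08,0.09,0.3,0,0,-0.09,0.72],
    [0.08,0.09,0.5,0,0,-0.135,0.72],
    [0.08,0.09,0.7,0,0,-0.18,0.72],
    [0.08,0.09,0.7,0,0,-0.225,0.72],
    [0.08,0.09,0.7,0,0,-0.252,0.72],
    [0.08,0.09,0.7,0,0,-0.252,0.72],
    [0.08,0.09,0.7,0,0,-0.252,0.72]
  ]
}}

```text
t: 17.05
tool_pos: [0.4486, 0.1276, 0.1048]
orientation: [-0.05, -3.141, 0.0]
force: [-0.2, 0.6, 0.3]
opening: 0.08
```

Run:
```python
from h import *
go(.448,.1277,.004,178.5)
b=cam("side"); crop(b,"sl",150,110,150,120,5)
a=cam("top"); crop(a,"tl",160,110,130,130,6)
```

```text
t 17.05 pos [0.4486 0.1276 0.1048] psi 178.16 F [-0.2  0.6  0.3] open 0.08
shift [6.000e-03 1.000e-03 1.008e+00] turn [-0.     -0.0002 -0.0019]
```

View pics/sl.png

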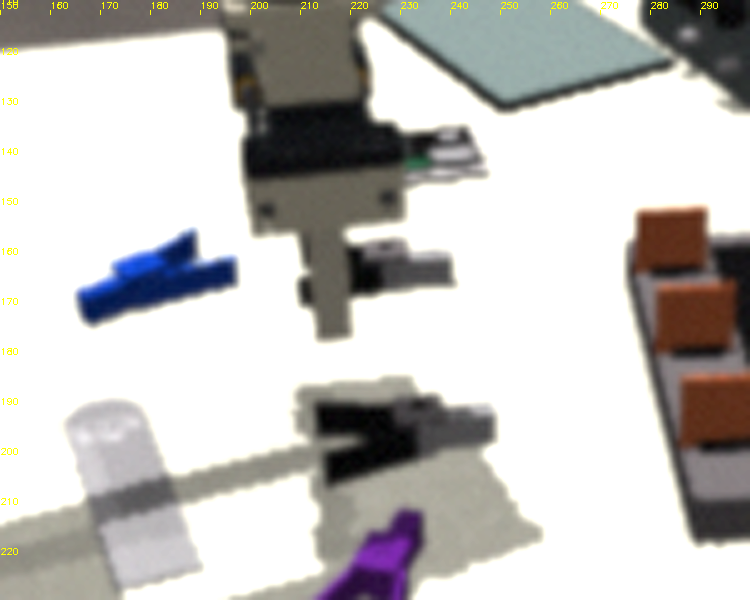

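View pics/tl.png

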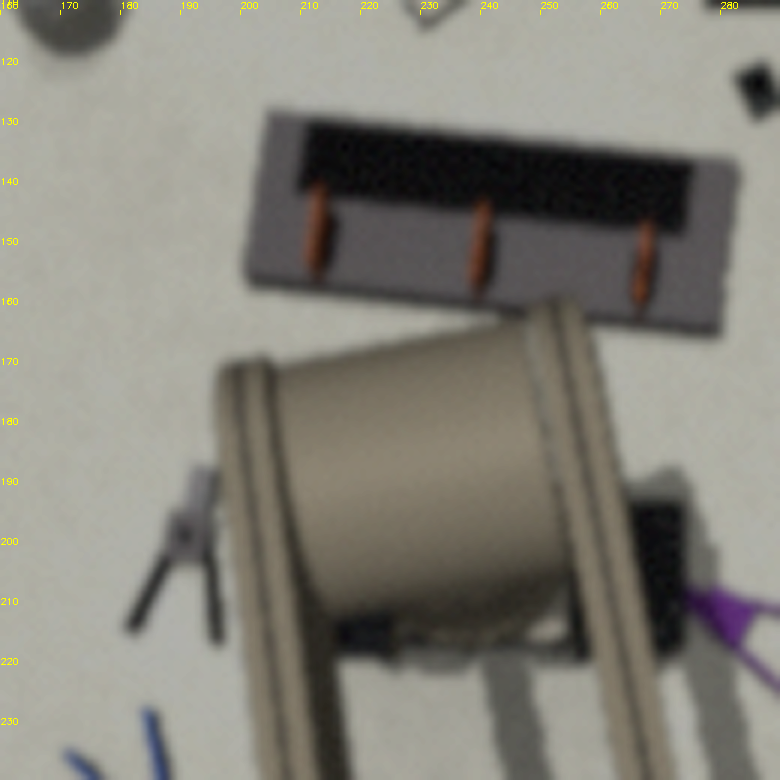

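{"op": "move_arm", "data": {
  "series": [
    [0.005,0,0.3,0,0,-0.002,0.72],
    [0.005,0,0.6,0,0,-0.002,0.72],
    [0.005,0,0.8,0,0,-0.002,0.72],
    [0.005,0,0.95,0,0,-0.002,0.72],
    [0.005,0,0.98,0,0,-0.002,0.72],
    [0.005,0,0.98,0,0,-0.002,0.72]
  ],
  "squeeze": 20
}}

```text
t: 17.75
tool_pos: [0.448, 0.1276, 0.0069]
orientation: [-0.035, -3.14, 0.0]
force: [0.7, -0.8, 0.8]
opening: 0.0801
```

Run:
```python
from h import *
go(.448,.1277,.004,178.5)
b=cam("side"); crop(b,"sm",180,140,90,80,8)
```

```text
t 17.75 pos [0.448  0.1276 0.0069] psi 178.72 F [ 0.7 -0.8  0.8] open 0.0801
shift [-0.     0.001  0.029] turn [-0.0001 -0.0003  0.0012]
```

View pics/sm.png

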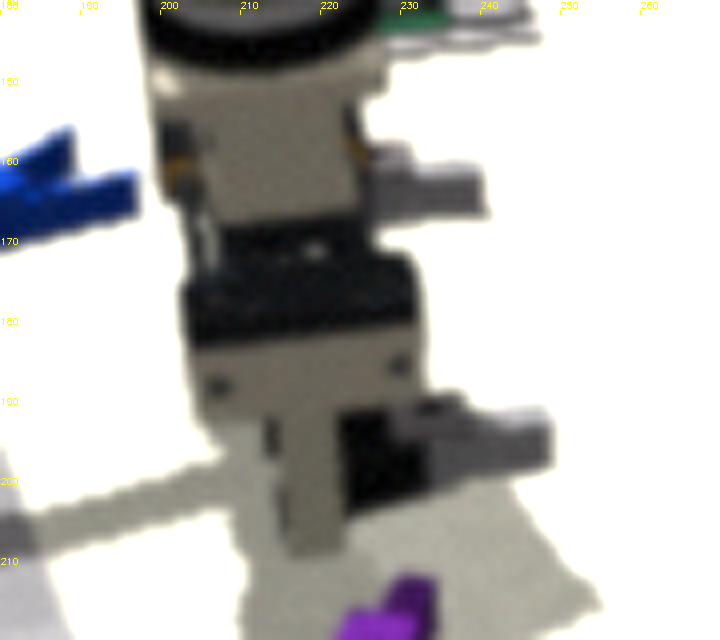

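{"op": "move_arm", "data": {
  "series": [
    [0,0,0.02,0,0,0,0.3],
    [0,0,0.02,0,0,0,0],
    [0,0,0.02,0,0,0,-0.3],
    [0,0,0.02,0,0,0,-0.6],
    [0,0,0.02,0,0,0,-0.7],
    [0,0,0.02,0,0,0,-0.7],
    [0,0,0.02,0,0,0,-0.7]
  ],
  "squeeze": 20
}}

```text
t: 18.5
tool_pos: [0.4486, 0.1278, 0.0055]
orientation: [0.033, 3.141, 0.0]
force: [0.6, 0.1, 5.2]
opening: 0.0289
```

Run:
```python
from h import *
go(.448,.1277,.06,178.5)
b=cam("side"); crop(b,"sn",180,140,90,80,8)
```

```text
t 18.5 pos [0.4486 0.1278 0.0055] psi 178.79 F [0.6 0.1 5.2] open 0.0289
shift [ 0.006 -0.001 -0.545] turn [0.     0.0002 0.0016]
```

View pics/sn.png

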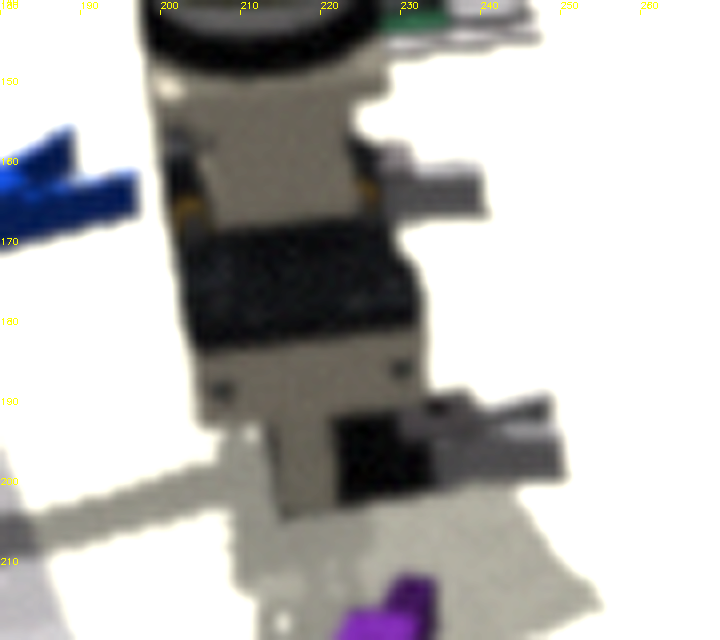

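{"op": "move_arm", "data": {
  "series": [
    [0,0,-0.01,0,0,0,-0.8],
    [0,0,-0.01,0,0,0,-0.8],
    [0,0,-0.01,0,0,0,-0.8],
    [0,0,-0.01,0,0,0,-0.8],
    [0,0,-0.01,0,0,0,-0.8]
  ],
  "squeeze": 25
}}

```text
t: 19.05
tool_pos: [0.4482, 0.1276, 0.006]
orientation: [-0.033, -3.141, 0.0]
force: [0.0, 0.6, -0.1]
opening: 0.0223
```

Run:
```python
from h import *
go(.493,.0727,.047,171.3)
```

```text
t 19.05 pos [0.4482 0.1276 0.006 ] psi 178.79 F [ 0.   0.6 -0.1] open 0.0223
shift [-0.46  -0.54  -0.411] turn [-0.     -0.0001  0.0416]
```

{"op": "move_arm", "data": {
  "series": [
    [0,0,-0.2,0,0,0,-0.8],
    [0,0,-0.45,0,0,0,-0.8],
    [-0.2,-0.25,-0.5,0,0,0.02,-0.8],
    [-0.46,-0.54,-0.5,0,0,0.0416,-0.8],
    [-0.46,-0.54,-0.41,0,0,0.0416,-0.8],
    [-0.46,-0.54,-0.41,0,0,0.0416,-0.8],
    [-0.46,-0.54,-0.41,0,0,0.0416,-0.8],
    [-0.46,-0.54,-0.41,0,0,0.0416,-0.8]
  ]
}}

```text
t: 19.85
tool_pos: [0.4923, 0.0734, 0.0468]
orientation: [-0.236, -3.132, -0.0]
force: [-0.1, 0.2, -0.1]
opening: 0.0223
```

Run:
```python
from h import *
go(.5523,.0636,.047,171.3)
b=cam("side"); crop(b,"so",200,130,140,100,5)
a=cam("top"); crop(a,"to",160,110,130,130,6)
```

```text
t 19.85 pos [0.4923 0.0734 0.0468] psi 171.37 F [-0.1  0.2 -0.1] open 0.0223
shift [-0.607 -0.007 -0.002] turn [-0.     -0.0003  0.0004]
```

View pics/so.png

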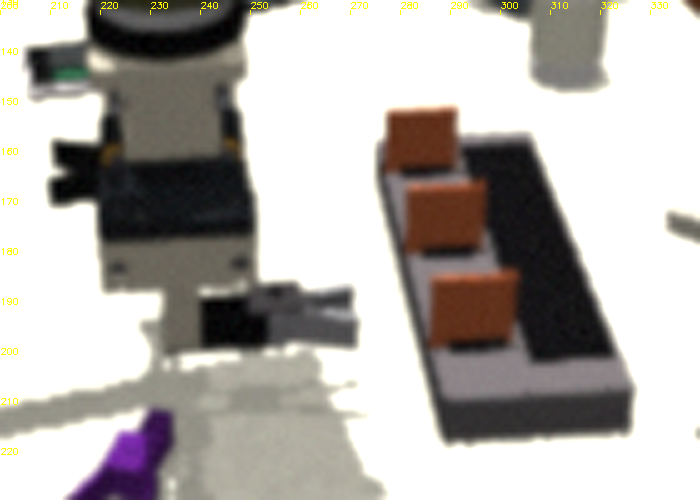

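View pics/to.png

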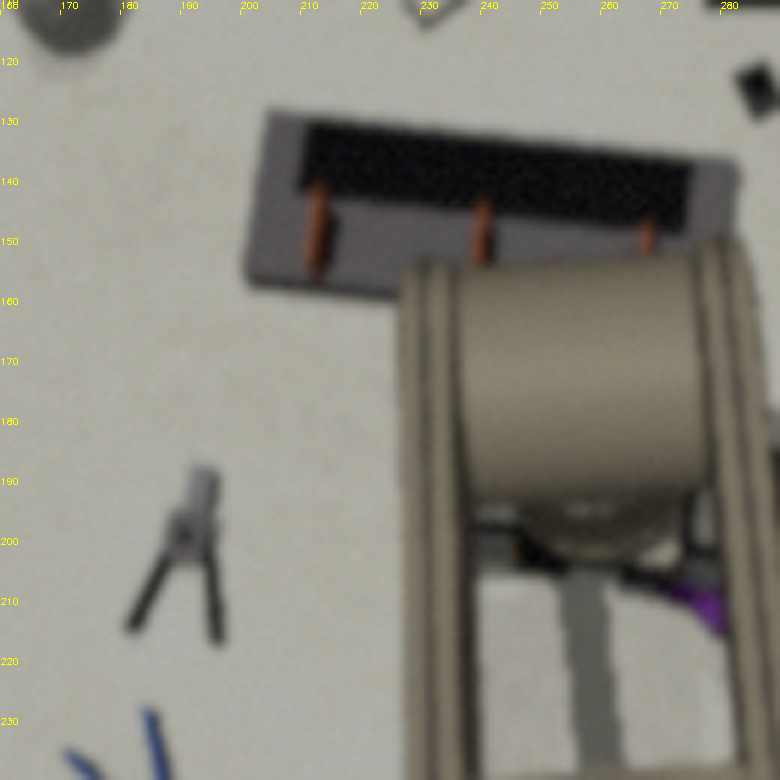

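Run:
```python
from h import *
b=cam("side")
print("jaw near bottom/top pred",proj(b,[[.5785,.050,.042],[.5785,.050,.061],[.5812,.07,.061]]))
print("fin pred",proj(b,[[.6185,.0535,.073],[.6185,.0535,.03]]), "obs",(200+431/5,130+276/5),(200+434/5,130+345/5))
print("jaw obs at y=.05 plane z:", [ (lambda o,d:o+d*((.05-o[1])/d[1]))(*ray(b,200+356/5,130+y/5)) for y in(346,307)])
print("fin obs at y=.0535", [ (lambda o,d:o+d*((.0535-o[1])/d[1]))(*ray(b,200+x/5,130+y/5)) for x,y in((431,276),(434,345),(516,268))])
```

```text
jaw near bottom/top pred [[270.42472493 197.78849815]
 [270.51227596 191.72938845]
 [269.49621267 187.28261397]]
fin pred [[285.37608183 184.91073381]
 [284.79529936 198.55529001]] obs (286.2, 185.2) (286.8, 199.0)
jaw obs at y=.05 plane z: [array([0.58062742, 0.05      , 0.03713079]), array([0.58029843, 0.05      , 0.06171364])]
fin obs at y=.0535 [array([0.62073853, 0.0535    , 0.07174286]), array([0.62406888, 0.0535    , 0.0275706 ]), array([0.66656396, 0.0535    , 0.06916619])]
```

{"op": "move_arm", "data": {
  "series": [
    [-0.2,0,0,0,0,0,-0.8],
    [-0.35,0,0,0,0,0,-0.8],
    [-0.5,0,0,0,0,0,-0.8],
    [-0.6,0,0,0,0,0,-0.8],
    [-0.64,0,0,0,0,0,-0.8],
    [-0.64,0,0,0,0,0,-0.8],
    [-0.64,0,0,0,0,0,-0.8]
  ]
}}

```text
t: 20.7
tool_pos: [0.5558, 0.0632, 0.0469]
orientation: [-0.238, -3.132, 0.0]
force: [0.1, 0.7, -0.0]
opening: 0.0221
```

Run:
```python
from h import *
go(.5523,.0636,.047,171.3)
b=cam("side"); crop(b,"sp",230,130,100,100,7)
```

```text
t 20.7 pos [0.5558 0.0632 0.0469] psi 171.3 F [ 0.1  0.7 -0. ] open 0.0221
shift [ 0.035 -0.001 -0.001] turn [-0.     -0.0002  0.    ]
```

View pics/sp.png

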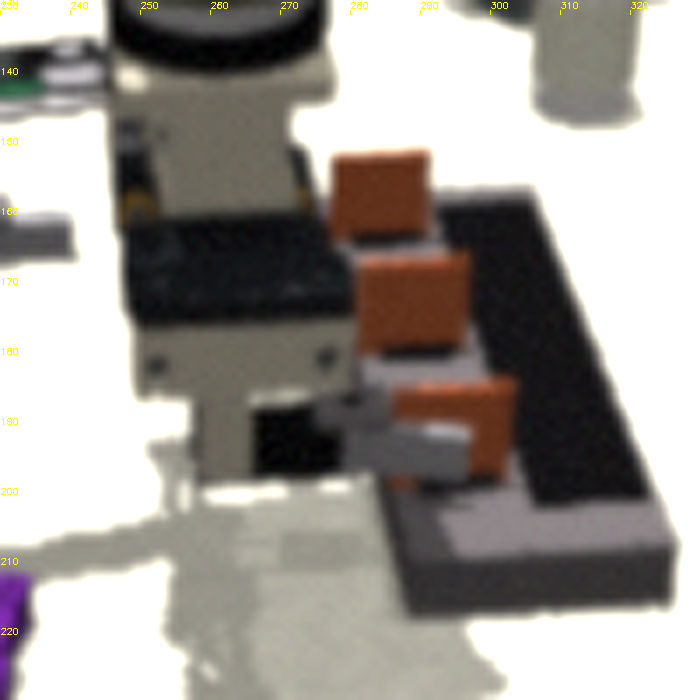

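{"op": "move_arm", "data": {
  "series": [
    [0,0,0,0,0,0,-0.4],
    [0,0,0,0,0,0,-0.2],
    [0,0,0,0,0,0,0],
    [0,0,0,0,0,0,0.2],
    [0,0,0,0,0,0,0.4],
    [0,0,0,0,0,0,0.5],
    [0,0,0,0,0,0,0.5],
    [0,0,0,0,0,0,0.5]
  ]
}}

```text
t: 21.55
tool_pos: [0.5564, 0.063, 0.0471]
orientation: [-0.238, -3.132, 0.0]
force: [1.0, -0.3, -0.0]
opening: 0.0695
```

Run:
```python
from h import *
go(.5523,.0636,.047,171.3)
b=cam("side"); crop(b,"sq",230,130,100,100,7)
```

```text
t 21.55 pos [0.5564 0.063  0.0471] psi 171.3 F [ 1.  -0.3 -0. ] open 0.0695
shift [ 0.042 -0.001  0.001] turn [-0. -0. -0.]
```

View pics/sq.png

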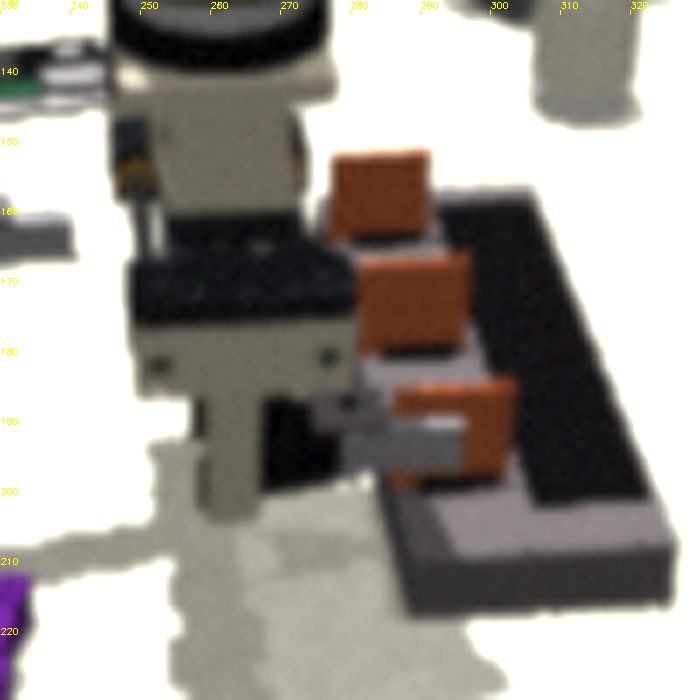

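{"op": "move_arm", "data": {
  "series": [
    [0,0,-0.2,0,0,0,0.5],
    [0,0,-0.5,0,0,0,0.5],
    [0,0,-0.9,0,0,0,0.5],
    [0,0,-0.9,0,0,0,0.5]
  ]
}}

```text
t: 22.0
tool_pos: [0.5604, 0.0632, 0.1438]
orientation: [0.237, 3.123, 0.002]
force: [1.6, -0.2, 0.9]
opening: 0.0695
```

Run:
```python
from h import *
go(.4586,.3118,.1,170.5)
b=cam("side"); crop(b,"sr",200,130,130,100,6)
a=cam("top"); crop(a,"tr",160,110,130,130,6)
```

```text
t 22.0 pos [0.5604 0.0632 0.1438] psi 171.3 F [ 1.6 -0.2  0.9] open 0.0695
shift [1.386 2.303 0.428] turn [0.0006 0.0031 0.0045]
```

View pics/sr.png

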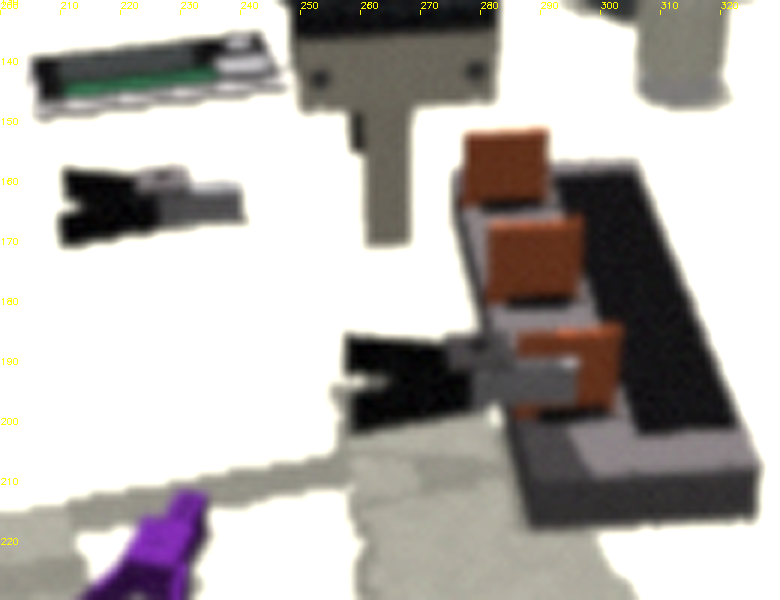

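View pics/tr.png

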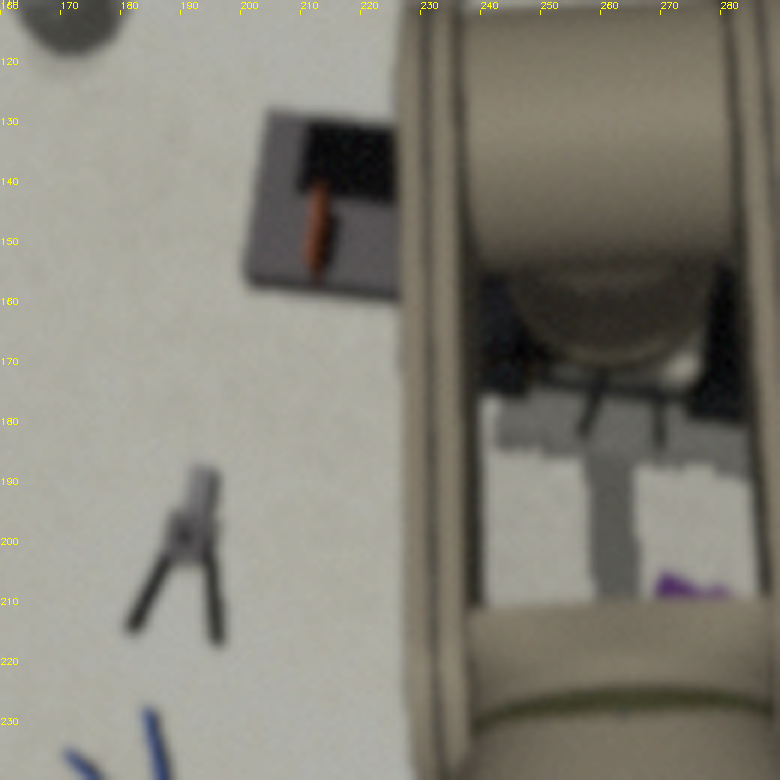

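{"op": "move_arm", "data": {
  "series": [
    [0.23,0.38,0,0,0,0,0.5],
    [0.46,0.76,0,0,0,0,0.5],
    [0.46,0.76,0,0,0,0,0.5]
  ]
}}

```text
t: 22.4
tool_pos: [0.5194, 0.1488, 0.135]
orientation: [-0.233, -3.129, -0.001]
force: [-0.1, -0.7, -0.8]
opening: 0.0698
```

{"op": "move_arm", "data": {
  "series": [
    [0.23,0.38,0,0,0,0,0.5],
    [0.46,0.76,0,0,0,0,0.5],
    [0.46,0.76,0,0,0,0,0.5]
  ]
}}

```text
t: 22.7
tool_pos: [0.4858, 0.2304, 0.1354]
orientation: [-0.232, -3.13, -0.0]
force: [-0.7, 0.5, 1.1]
opening: 0.0694
```

{"op": "move_arm", "data": {
  "series": [
    [0.23,0.38,0,0,0,0,0.6],
    [0.46,0.76,0.2,0,0,0,0.6],
    [0.46,0.76,0.3,0,0,0,0.6],
    [0.46,0.76,0.3,0,0,0,0.6],
    [0.46,0.76,0.3,0,0,0,0.6]
  ]
}}

```text
t: 23.2
tool_pos: [0.4547, 0.3078, 0.1063]
orientation: [-0.239, -3.131, 0.003]
force: [0.1, -0.5, 1.4]
opening: 0.0747
```

Run:
```python
from h import *
go(.4586,.3118,.1,170.5)
b=cam("side"); crop(b,"ss",190,110,80,80,8)
```

```text
t 23.2 pos [0.4547 0.3078 0.1063] psi 171.27 F [ 0.1 -0.5  1.4] open 0.0747
shift [-0.033  0.045  0.063] turn [-0.0005 -0.0003  0.0043]
```

View pics/ss.png

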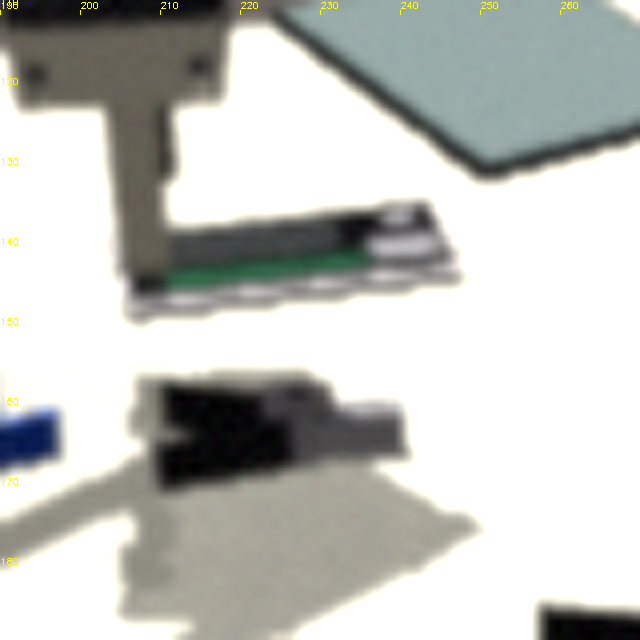

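{"op": "move_arm", "data": {
  "series": [
    [-0.035,0.04,0.2,0,0,0.004,0.7],
    [-0.035,0.04,0.45,0,0,0.004,0.7],
    [-0.035,0.04,0.65,0,0,0.004,0.7],
    [-0.035,0.04,0.7,0,0,0.004,0.7],
    [-0.035,0.04,0.7,0,0,0.004,0.7],
    [-0.035,0.04,0.7,0,0,0.004,0.7]
  ],
  "squeeze": 20
}}

```text
t: 23.85
tool_pos: [0.4598, 0.3127, 0.0386]
orientation: [0.259, 3.129, 0.002]
force: [-0.0, -1.1, -0.3]
opening: 0.0789
```

Run:
```python
from h import *
go(.4586,.3118,.0065,170.5)
b=cam("side"); crop(b,"st",190,110,80,80,8)
```

```text
t 23.85 pos [0.4598 0.3127 0.0386] psi 170.52 F [-0.  -1.1 -0.3] open 0.0789
shift [ 0.011 -0.011  0.321] turn [0.0004 0.0005 0.0001]
```

View pics/st.png

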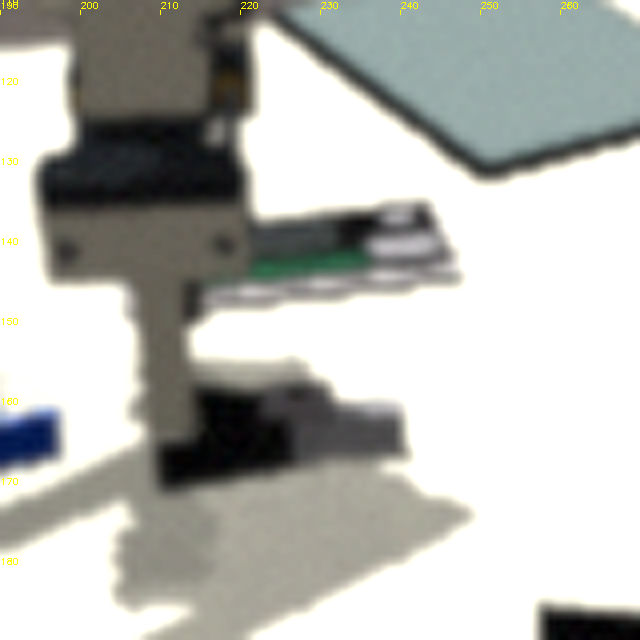

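{"op": "move_arm", "data": {
  "series": [
    [0.01,-0.01,0.15,0,0,0,0.7],
    [0.01,-0.01,0.28,0,0,0,0.7],
    [0.01,-0.01,0.31,0,0,0,0.7],
    [0.01,-0.01,0.31,0,0,0,0.7],
    [0.01,-0.01,0.31,0,0,0,0.3],
    [0.01,-0.01,0.31,0,0,0,0],
    [0.01,-0.01,0.31,0,0,0,-0.1]
  ],
  "squeeze": 20
}}

```text
t: 24.6
tool_pos: [0.4578, 0.3122, 0.0066]
orientation: [0.258, 3.13, 0.001]
force: [-0.9, 0.4, -0.3]
opening: 0.0597
```

Run:
```python
from h import *
go(.4586,.3118,.0065,170.5)
b=cam("side"); crop(b,"su",190,110,80,80,8)
```

```text
t 24.6 pos [0.4578 0.3122 0.0066] psi 170.58 F [-0.9  0.4 -0.3] open 0.0597
shift [-0.008 -0.002  0.001] turn [0.0002 0.0002 0.0004]
```

View pics/su.png

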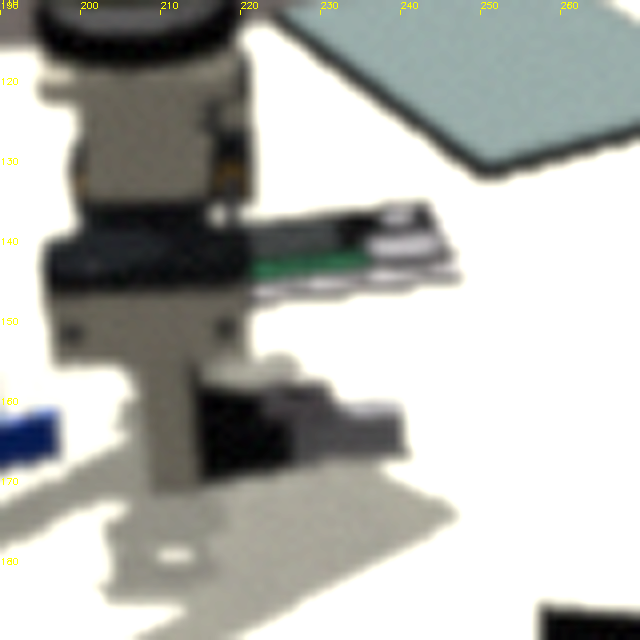

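{"op": "move_arm", "data": {
  "series": [
    [-0.01,0,0,0,0,0,-0.2],
    [-0.01,0,0,0,0,0,-0.4],
    [-0.01,0,0,0,0,0,-0.6],
    [-0.01,0,0,0,0,0,-0.8],
    [-0.01,0,0,0,0,0,-0.8],
    [-0.01,0,0,0,0,0,-0.8],
    [-0.01,0,0,0,0,0,-0.8],
    [-0.01,0,0,0,0,0,-0.8]
  ],
  "squeeze": 25
}}

```text
t: 25.45
tool_pos: [0.4588, 0.312, 0.0065]
orientation: [0.258, 3.13, 0.001]
force: [0.8, 1.3, 4.7]
opening: 0.022
```

Run:
```python
from h import *
# left fin E=(.6455,.2295), d yaw -8.7 ; 60 mm back of seat
d=np.array([np.cos(np.radians(-8.7)),np.sin(np.radians(-8.7))]);E=np.array([.6455,.2295])
p=E+d*(.022-.089-.06);print(p)
go(p[0],p[1],.047,171.3)
b=cam("side"); crop(b,"sv",190,110,80,80,8)
```

```text
[0.51996128 0.24871012]
t 25.45 pos [0.4588 0.312  0.0065] psi 170.58 F [0.8 1.3 4.7] open 0.022
shift [-0.708 -0.524 -0.405] turn [ 0.0002  0.0002 -0.004 ]
```

View pics/sv.png

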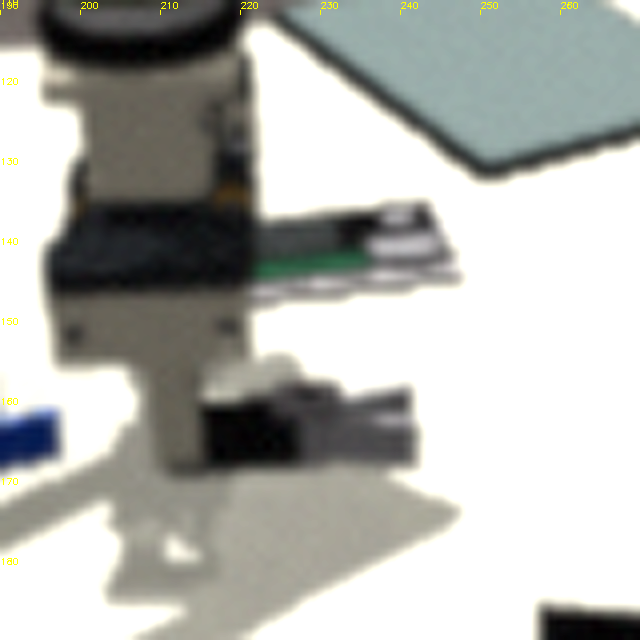

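Squeezed to 22 mm, jaws open. Lift and move to the line 60 mm short of the left fin seat.

{"op": "move_arm", "data": {
  "series": [
    [0,0,-0.2,0,0,0,-0.8],
    [0,0,-0.5,0,0,0,-0.8],
    [-0.35,-0.26,-0.5,0,0,-0.004,-0.8],
    [-0.71,-0.52,-0.45,0,0,-0.004,-0.8],
    [-0.71,-0.52,-0.41,0,0,-0.004,-0.8],
    [-0.71,-0.52,-0.41,0,0,-0.004,-0.8],
    [-0.71,-0.52,-0.41,0,0,-0.004,-0.8],
    [-0.71,-0.52,-0.41,0,0,-0.004,-0.8]
  ]
}}

```text
t: 26.3
tool_pos: [0.5189, 0.2496, 0.0467]
orientation: [-0.236, -3.132, 0.0]
force: [0.8, 0.6, -0.3]
opening: 0.0221
```

Run:
```python
from h import *
go(.5793,.2396,.047,171.3)
b=cam("side"); crop(b,"sw",210,120,100,90,7)
a=cam("top"); crop(a,"tw",160,110,130,130,6)
fin=lambda u,v,y:(lambda o,d:o+d*((y-o[1])/d[1]))(*ray(b,u,v))
for u,v in((265+88/7,140+88/7),(265+85/7,140+168/7),(265+183/7,140+82/7)): print(fin(u,v,.2295))
```

```text
t 26.3 pos [0.5189 0.2496 0.0467] psi 171.36 F [ 0.8  0.6 -0.3] open 0.0221
shift [-0.612 -0.008 -0.003] turn [-0.0001 -0.0003  0.0004]
[0.64874413 0.2295     0.06914196]
[0.64833227 0.2295     0.02987091]
[0.69104907 0.2295     0.06627292]
```

View pics/sw.png

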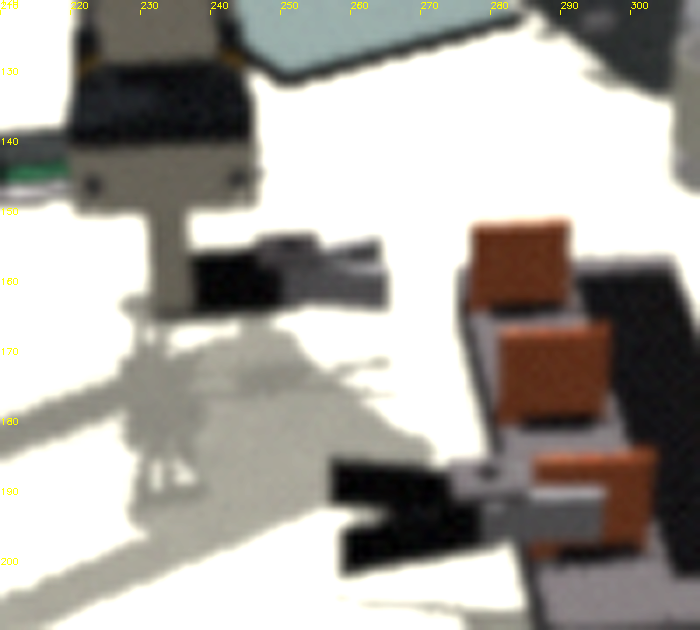

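View pics/tw.png

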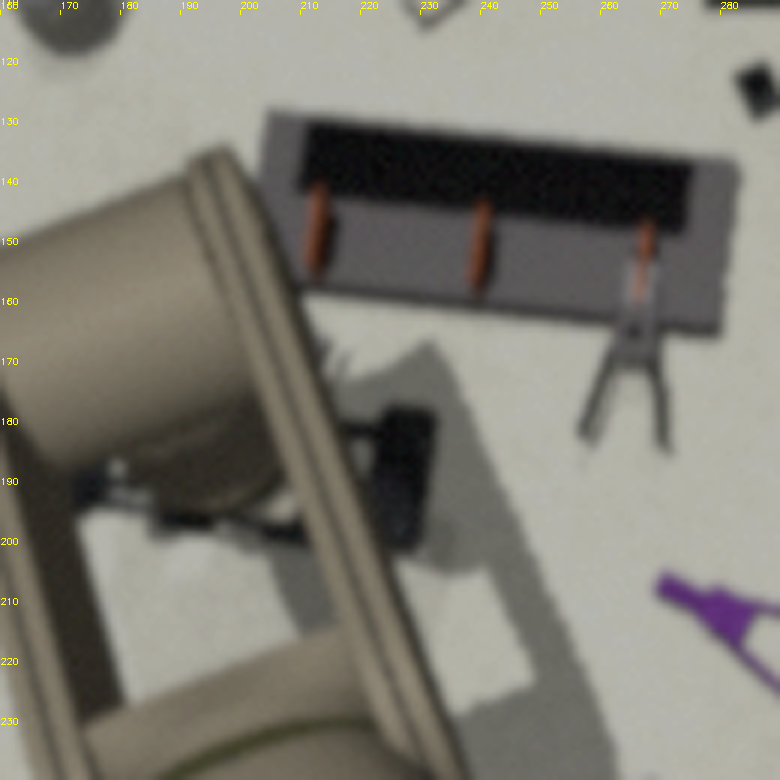

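Run:
```python
from h import *
a=cam("top");b=cam("side")
crop(a,"tx",195,130,60,60,12)
d=np.array([.9885,-.1513,0]);n=np.array([.1513,.9885,0])
J=np.array([.607,.2363,.061])
for s in(-.011,0,.011): print(s,proj(a,J+n*s),proj(b,J+n*s))
for s in(-.011,.011): print('bottom',proj(b,J+n*s-[0,0,.02]))
```

```text
-0.011 [[213.5159777  166.53132214]] [[263.73795565 157.41657593]]
0 [[210.18463565 166.14141759]] [[263.38026222 155.60322886]]
0.011 [[206.85668871 165.7519104 ]] [[263.02867127 153.82081861]]
bottom [[263.73037617 163.2711843 ]]
bottom [[263.02860676 159.61403284]]
```

View pics/tx.png

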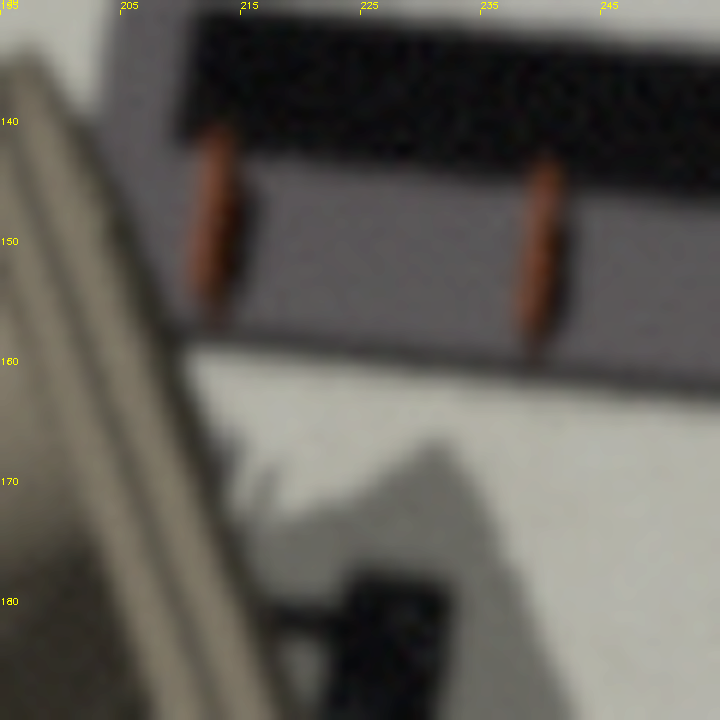

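{"op": "move_arm", "data": {
  "series": [
    [-0.15,-0.015,0,0,0,0,-0.8],
    [-0.3,-0.015,0,0,0,0,-0.8],
    [-0.45,-0.015,0,0,0,0,-0.8],
    [-0.55,-0.015,0,0,0,0,-0.8],
    [-0.61,-0.015,0,0,0,0,-0.8],
    [-0.61,-0.015,0,0,0,0,-0.8],
    [-0.61,-0.015,0,0,0,0,-0.8]
  ]
}}

```text
t: 27.2
tool_pos: [0.5796, 0.2382, 0.0469]
orientation: [-0.238, -3.132, 0.0]
force: [-0.1, 0.4, -0.3]
opening: 0.0224
```

Run:
```python
from h import *
go(.5793,.2396,.047,171.3)
b=cam("side"); crop(b,"sy",220,120,100,90,7)
```

```text
t 27.2 pos [0.5796 0.2382 0.0469] psi 171.3 F [-0.1  0.4 -0.3] open 0.0224
shift [ 0.005  0.013 -0.001] turn [-0.0001 -0.0002  0.    ]
```

View pics/sy.png

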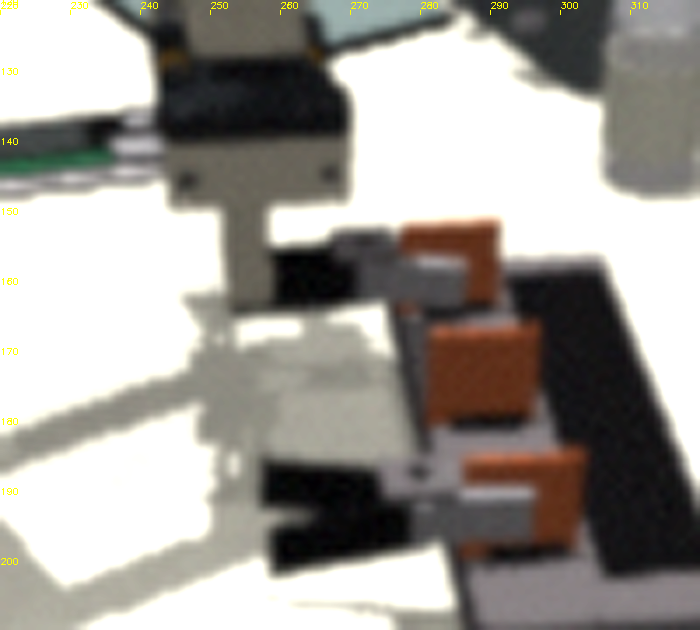

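{"op": "move_arm", "data": {
  "series": [
    [0.03,0,0,0,0,0,-0.8],
    [0.03,0,0,0,0,0,-0.8],
    [0.03,0,0,0,0,0,-0.4],
    [0.03,0,0,0,0,0,-0.1],
    [0.03,0,0,0,0,0,0.2],
    [0.03,0,0,0,0,0,0.45],
    [0.03,0,0,0,0,0,0.5],
    [0.03,0,0,0,0,0,0.5]
  ]
}}

```text
t: 28.05
tool_pos: [0.5771, 0.2385, 0.0472]
orientation: [-0.239, -3.132, 0.0]
force: [-0.1, 0.3, -0.1]
opening: 0.0631
```

{"op": "move_arm", "data": {
  "series": [
    [0,0,0,0,0,0,0.5],
    [0,0,-0.2,0,0,0,0.5],
    [0,0,-0.6,0,0,0,0.5],
    [0,0,-1,0,0,0,0.5],
    [0,0,-1,0,0,0,0.5]
  ]
}}

```text
t: 28.55
tool_pos: [0.581, 0.2398, 0.1549]
orientation: [0.238, 3.122, 0.007]
force: [1.3, 0.4, 0.2]
opening: 0.0701
```

{"op": "move_arm", "data": {
  "series": [
    [0.4,-0.2,0,0,0,0,0.5],
    [0.8,-0.4,0,0,0,0,0.5],
    [1,-0.5,0,0,0,0,0.5]
  ]
}}

```text
t: 28.85
tool_pos: [0.4676, 0.2034, 0.1457]
orientation: [-0.238, -3.13, 0.002]
force: [0.1, 0.1, -0.2]
opening: 0.0699
```

{"op": "move_arm", "data": {
  "series": [
    [0.2,-0.4,0,0,0,0,0.5],
    [0.4,-0.8,0,0,0,0,0.5],
    [0.4,-1,0,0,0,0,0.5]
  ]
}}

```text
t: 29.15
tool_pos: [0.4132, 0.1098, 0.1461]
orientation: [-0.238, -3.131, 0.001]
force: [0.6, 0.1, -0.5]
opening: 0.0701
```

Run:
```python
from h import *
go(.4308,-.2882,.175,79.1)
b=cam("side"); crop(b,"sz",180,120,180,130,4)
a=cam("top"); crop(a,"tz",160,110,130,130,6)
crop(a,"tz1",0,0,512,384,1)
```

```text
t 29.15 pos [0.4132 0.1098 0.1461] psi 171.31 F [ 0.6  0.1 -0.5] open 0.0701
shift [-0.775 -3.908 -0.286] turn [-7.000e-04 -1.000e-04  5.123e-01]
```

View pics/sz.png

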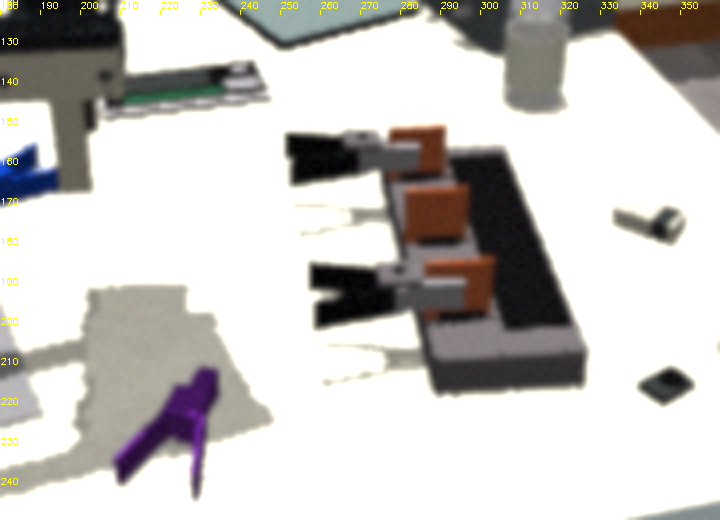

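View pics/tz.png

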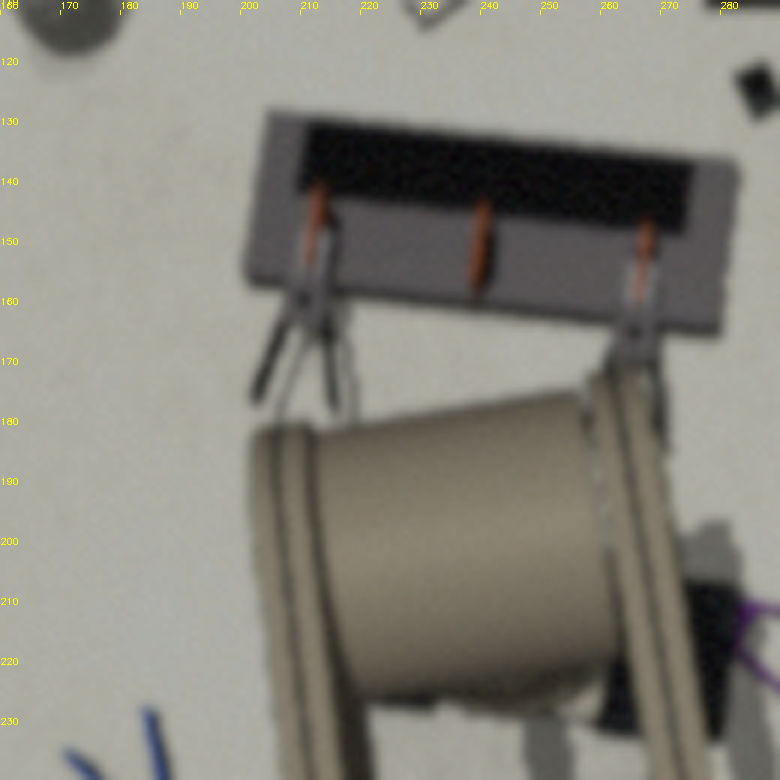

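View pics/tz1.png

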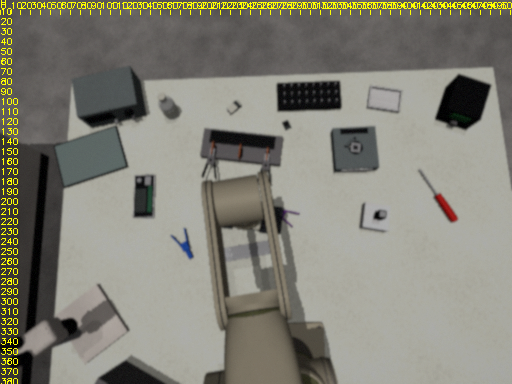

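{"op": "move_arm", "data": {
  "series": [
    [-0.1,-0.4,-0.15,0,0,0,0.5],
    [-0.15,-0.8,-0.3,0,0,0,0.5],
    [-0.19,-0.98,-0.3,0,0,0,0.5]
  ]
}}

```text
t: 29.55
tool_pos: [0.4216, 0.01, 0.1795]
orientation: [0.239, 3.128, -0.001]
force: [0.2, 0.6, 0.5]
opening: 0.0697
```

{"op": "move_arm", "data": {
  "series": [
    [-0.1,-0.4,0,0,0,0,0.5],
    [-0.15,-0.8,0,0,0,0,0.5],
    [-0.19,-0.98,0,0,0,0,0.5]
  ]
}}

```text
t: 29.85
tool_pos: [0.4244, -0.0902, 0.1773]
orientation: [0.241, 3.132, -0.001]
force: [0.6, -0.2, -0.4]
opening: 0.0702
```

{"op": "move_arm", "data": {
  "series": [
    [-0.1,-0.4,0,0,0,0.045,0.5],
    [-0.15,-0.8,0,0,0,0.09,0.5],
    [-0.19,-0.98,0,0,0,0.135,0.5],
    [-0.19,-0.98,0,0,0,0.18,0.5],
    [-0.19,-0.98,0,0,0,0.225,0.5],
    [-0.19,-0.98,0,0,0,0.26,0.5]
  ]
}}

```text
t: 30.45
tool_pos: [0.4287, -0.1877, 0.1769]
orientation: [-1.472, -2.776, -0.001]
force: [0.9, 1.0, 0.2]
opening: 0.0697
```

Run:
```python
from h import *
go(.4308,-.2882,.175,79.1)
```

```text
t 30.45 pos [ 0.4287 -0.1877  0.1769] psi 124.14 F [0.9 1.  0.2] open 0.0697
shift [-0.844 -0.547  0.019] turn [ 1.000e-04 -1.000e-04  2.502e-01]
```

{"op": "move_arm", "data": {
  "series": [
    [-0.4,-0.25,0,0,0,0.045,0.5],
    [-0.8,-0.5,0,0,0,0.09,0.5],
    [-0.84,-0.55,0,0,0,0.135,0.5],
    [-0.84,-0.55,0,0,0,0.18,0.5],
    [-0.84,-0.55,0,0,0,0.225,0.5],
    [-0.84,-0.55,0,0,0,0.25,0.5],
    [-0.84,-0.55,0,0,0,0.25,0.5],
    [-0.84,-0.55,0,0,0,0.25,0.5]
  ],
  "squeeze": 40
}}

```text
t: 31.25
tool_pos: [0.4306, -0.2879, 0.1769]
orientation: [-2.412, -2.012, -0.0]
force: [-0.4, -0.3, 0.5]
opening: 0.0699
```

Run:
```python
from h import *
go(.4308,-.2882,.0746,79.1)
b=cam("side"); crop(b,"u1",190,120,200,240,2)
a=cam("top"); crop(a,"u2",160,110,130,130,6)
```

```text
t 31.25 pos [ 0.4306 -0.2879  0.1769] psi 79.66 F [-0.4 -0.3  0.5] open 0.0699
shift [-0.003  0.002  1.023] turn [-0.     -0.0001  0.0031]
```

View pics/u1.png

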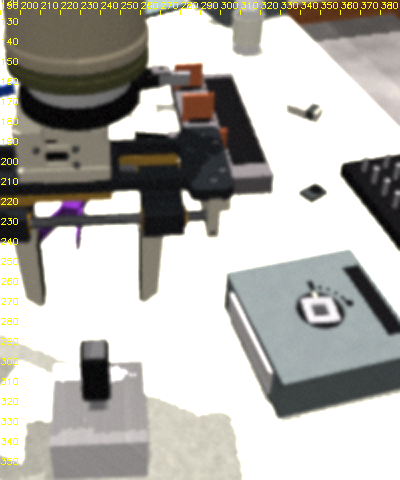

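View pics/u2.png

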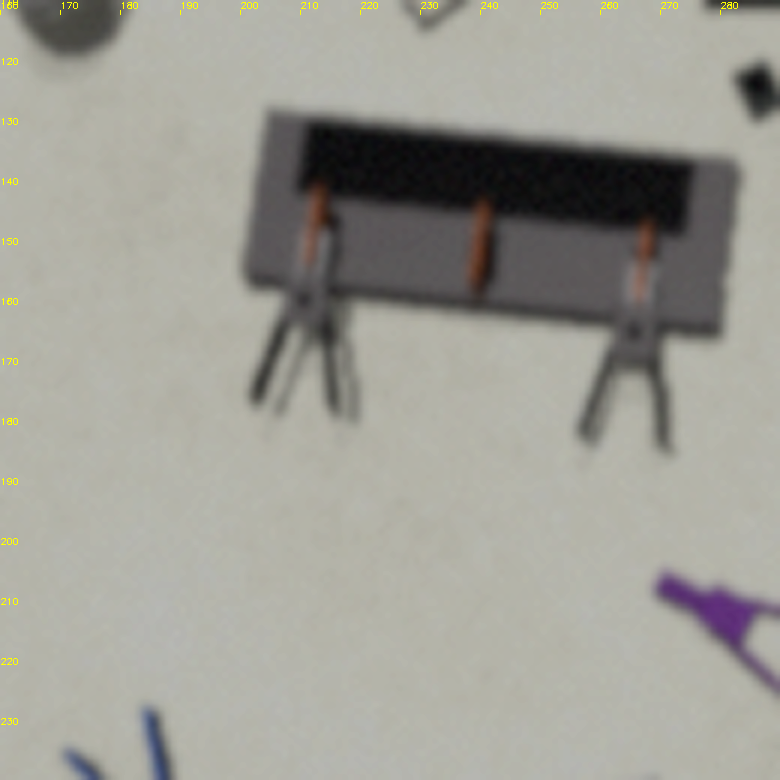

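Run:
```python
from h import *
a=cam("top")
d=np.array([.9885,-.1513])
for n,p,E in(("R",(634,331),(.6185,.0535)),("L",(303,298),(.6455,.2295))):
    P=cp(a,[p],160,110,6,.069)[0][:2]; J=P+.042*d; r=J-np.array(E); print(n,P,"depth",r@d,"lat",r@np.array([.1513,.9885]))
```

```text
R [0.60367725 0.05719432] depth 0.026789762405902504 lat 0.0014091537481008918
L [0.62796205 0.23539146] depth 0.023773363663148236 lat 0.0031702160647773038
```

{"op": "move_arm", "data": {
  "series": [
    [0,0,0.3,0,0,0.003,0.5],
    [0,0,0.6,0,0,0.003,0.5],
    [0,0,0.85,0,0,0.003,0.5],
    [0,0,1,0,0,0.003,0.5],
    [0,0,1,0,0,0.003,0.5],
    [0,0,1,0,0,0.003,0.5]
  ]
}}

```text
t: 32.0
tool_pos: [0.4304, -0.2884, 0.0779]
orientation: [2.424, 1.997, 0.0]
force: [1.0, -0.3, 0.6]
opening: 0.0699
```

Run:
```python
from h import *
go(.4308,-.2882,.0746,79.1)
```

```text
t 32.0 pos [ 0.4304 -0.2884  0.0779] psi 78.97 F [ 1.  -0.3  0.6] open 0.0699
shift [0.003 0.003 0.033] turn [ 0.0001  0.0001 -0.0007]
```

Clip depths (27 and 24 mm) are in range. Grip the key.

{"op": "move_arm", "data": {
  "series": [
    [0,0,0.03,0,0,0,0.2],
    [0,0,0.03,0,0,0,-0.2],
    [0,0,0.03,0,0,0,-0.6],
    [0,0,0.03,0,0,0,-1],
    [0,0,0.03,0,0,0,-1],
    [0,0,0.03,0,0,0,-1],
    [0,0,0.03,0,0,0,-1],
    [0,0,0.03,0,0,0,-1]
  ],
  "squeeze": 40
}}

```text
t: 32.8
tool_pos: [0.4301, -0.2882, 0.0742]
orientation: [2.425, 1.997, -0.0]
force: [0.3, -0.2, 0.7]
opening: 0.0239
```

Run:
```python
from h import *
go(.4308,-.2882,.155,79.1)
```

```text
t 32.8 pos [ 0.4301 -0.2882  0.0742] psi 78.95 F [ 0.3 -0.2  0.7] open 0.0239
shift [ 0.001  0.007 -0.808] turn [-0.      0.     -0.0008]
```

{"op": "move_arm", "data": {
  "series": [
    [0,0,-0.3,0,0,0,-1],
    [0,0,-0.6,0,0,0,-1],
    [0,0,-0.8,0,0,0,-1],
    [0,0,-0.8,0,0,0,-1],
    [0,0,-0.8,0,0,0,-1]
  ]
}}

```text
t: 33.3
tool_pos: [0.43, -0.2881, 0.1535]
orientation: [2.425, 1.997, 0.0]
force: [0.2, -0.3, -1.7]
opening: 0.0237
```

Run:
```python
from h import *
go(.6582,-.2388,.155,81.5)
b=cam("side"); crop(b,"u3",190,180,200,180,4)
```

```text
t 33.3 pos [ 0.43   -0.2881  0.1535] psi 78.96 F [ 0.2 -0.3 -1.7] open 0.0237
shift [ 0.921  2.145 -0.015] turn [ 0.      0.     -0.0141]
```

View pics/u3.png

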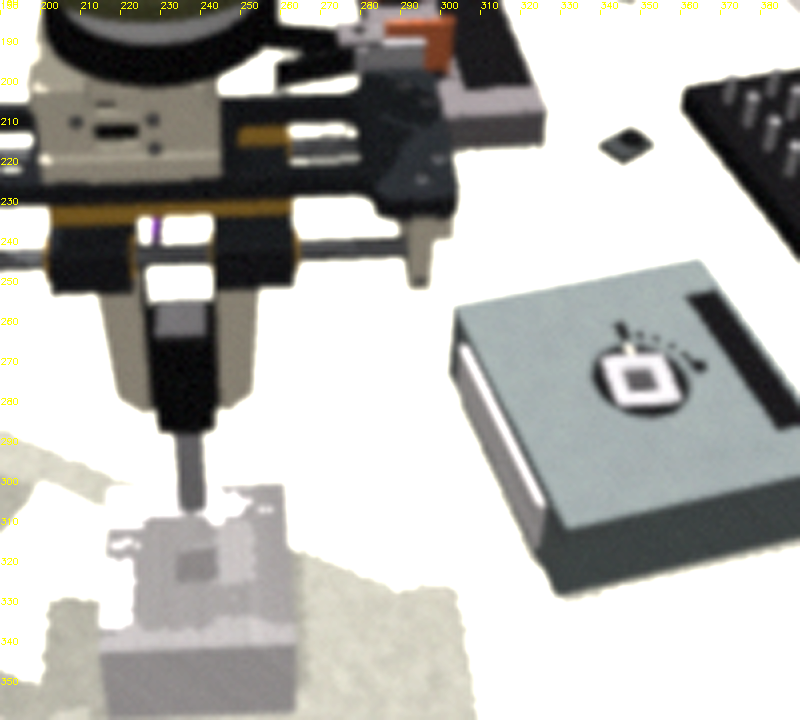

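{"op": "move_arm", "data": {
  "series": [
    [0.18,0.42,0,0,0,-0.014,-1],
    [0.36,0.84,0,0,0,-0.014,-1],
    [0.43,1,0,0,0,-0.014,-1],
    [0.43,1,0,0,0,-0.014,-1],
    [0.43,1,0,0,0,-0.014,-1]
  ]
}}

```text
t: 33.85
tool_pos: [0.5353, -0.2644, 0.1518]
orientation: [-2.377, -2.049, 0.002]
force: [-0.5, -0.4, -1.5]
opening: 0.0238
```

Run:
```python
from h import *
go(.6582,-.2388,.155,81.5)
```

```text
t 33.85 pos [ 0.5353 -0.2644  0.1518] psi 81.52 F [-0.5 -0.4 -1.5] open 0.0238
shift [ 0.435  1.178 -0.036] turn [-0.0012 -0.0004  0.0001]
```

{"op": "move_arm", "data": {
  "series": [
    [0.18,0.45,0,0,0,0,-1],
    [0.36,0.9,0,0,0,0,-1],
    [0.4,1,0,0,0,0,-1],
    [0.4,1,0,0,0,0,-1],
    [0.4,1,0,0,0,0,-1],
    [0.4,1,0,0,0,0,-1]
  ]
}}

```text
t: 34.45
tool_pos: [0.6398, -0.2413, 0.1542]
orientation: [-2.382, -2.048, 0.001]
force: [-0.6, -0.3, -1.0]
opening: 0.0235
```

Run:
```python
from h import *
go(.6582,-.2388,.125,81.5)
```

```text
t 34.45 pos [ 0.6398 -0.2413  0.1542] psi 81.4 F [-0.6 -0.3 -1. ] open 0.0235
shift [0.052 0.179 0.292] turn [-0.0002  0.0001 -0.0006]
```

{"op": "move_arm", "data": {
  "series": [
    [0.05,0.18,0.1,0,0,0,-1],
    [0.05,0.18,0.2,0,0,0,-1],
    [0.05,0.18,0.28,0,0,0,-1],
    [0.05,0.18,0.28,0,0,0,-1],
    [0.05,0.18,0.28,0,0,0,-1],
    [0.05,0.18,0.28,0,0,0,-1]
  ]
}}

```text
t: 35.05
tool_pos: [0.6597, -0.2384, 0.1268]
orientation: [2.38, 2.049, 0.0]
force: [-0.1, 0.8, -0.6]
opening: 0.0234
```

Run:
```python
from h import *
go(.6582,-.2388,.102,81.5)
b=cam("side"); crop(b,"u4",310,210,80,90,8)
```

```text
t 35.05 pos [ 0.6597 -0.2384  0.1268] psi 81.46 F [-0.1  0.8 -0.6] open 0.0234
shift [-0.006 -0.015  0.248] turn [ 0.0002  0.0001 -0.0002]
```

View pics/u4.png

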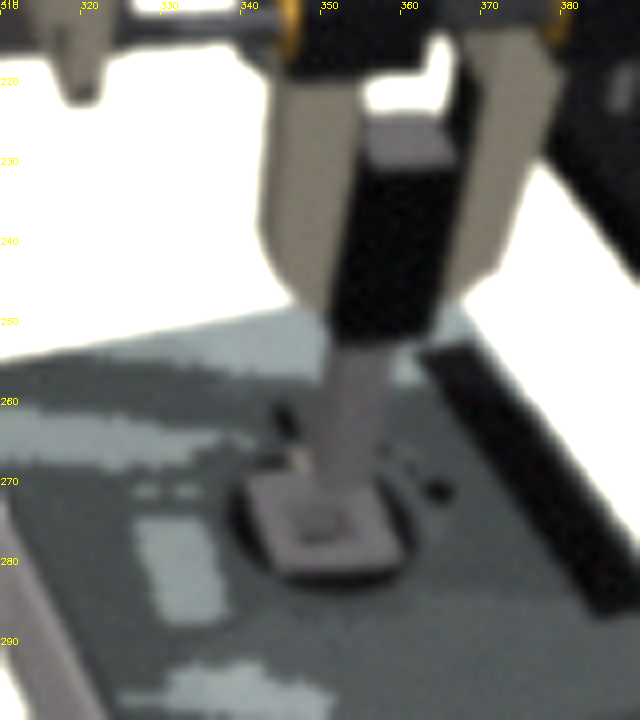

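{"op": "move_arm", "data": {
  "series": [
    [0,-0.015,0.06,0,0,0,-1],
    [0,-0.015,0.12,0,0,0,-1],
    [0,-0.015,0.17,0,0,0,-1],
    [0,-0.015,0.21,0,0,0,-1],
    [0,-0.015,0.24,0,0,0,-1],
    [0,-0.015,0.24,0,0,0,-1]
  ]
}}

```text
t: 35.7
tool_pos: [0.658, -0.2377, 0.1012]
orientation: [-2.38, -2.05, 0.001]
force: [0.0, 0.0, -1.1]
opening: 0.0238
```

Run:
```python
from h import *
go(.6582,-.2388,.102,0)
print(read_state()["wrist_torque"])
```

```text
t 35.7 pos [ 0.658  -0.2377  0.1012] psi 81.48 F [ 0.   0.  -1.1] open 0.0238
shift [-0.011  0.004 -0.008] turn [-4.000e-04  2.000e-04  4.527e-01]
[-0.02069948 -0.08077342 -0.04157672]
```

{"op": "move_arm", "data": {
  "series": [
    [0,0,0,0,0,0.04,-1],
    [0,0,0,0,0,0.08,-1],
    [0,0,0,0,0,0.12,-1],
    [0,0,0,0,0,0.16,-1],
    [0,0,0,0,0,0.2,-1],
    [0,0,0,0,0,0.24,-1],
    [0,0,0,0,0,0.26,-1],
    [0,0,0,0,0,0.26,-1]
  ]
}}

```text
t: 36.5
tool_pos: [0.6591, -0.2386, 0.1023]
orientation: [2.998, 0.934, 0.002]
force: [4.2, -3.5, -4.0]
opening: 0.024
```

Run:
```python
from h import *
go(.658,-.238,.102,-6)
print(read_state()["wrist_torque"])
```

```text
t 36.5 pos [ 0.6591 -0.2386  0.1023] psi 34.62 F [ 4.2 -3.5 -4. ] open 0.024
shift [-0.006 -0.011  0.003] turn [ 0.0005 -0.0004  0.2256]
[-0.79322932 -1.01326381  0.07209328]
```

{"op": "move_arm", "data": {
  "series": [
    [0,0,0,0,0,0.04,-1],
    [0,0,0,0,0,0.08,-1],
    [0,0,0,0,0,0.12,-1],
    [0,0,0,0,0,0.16,-1],
    [0,0,0,0,0,0.19,-1],
    [0,0,0,0,0,0.2,-1],
    [0,0,0,0,0,0.2,-1]
  ]
}}

```text
t: 37.2
tool_pos: [0.6592, -0.2393, 0.1024]
orientation: [3.139, -0.035, 0.004]
force: [5.4, -5.3, -5.9]
opening: 0.0238
```

Run:
```python
from h import *
go(.658,-.238,.102,-9)
print(read_state()["wrist_torque"])
b=cam("side"); crop(b,"u5",310,210,80,90,8)
```

```text
t 37.2 pos [ 0.6592 -0.2393  0.1024] psi -1.28 F [ 5.4 -5.3 -5.9] open 0.0238
shift [-0.012 -0.012  0.004] turn [ 0.0007 -0.0008  0.0429]
[-1.36546542 -1.21640097  0.02897975]
```

View pics/u5.png

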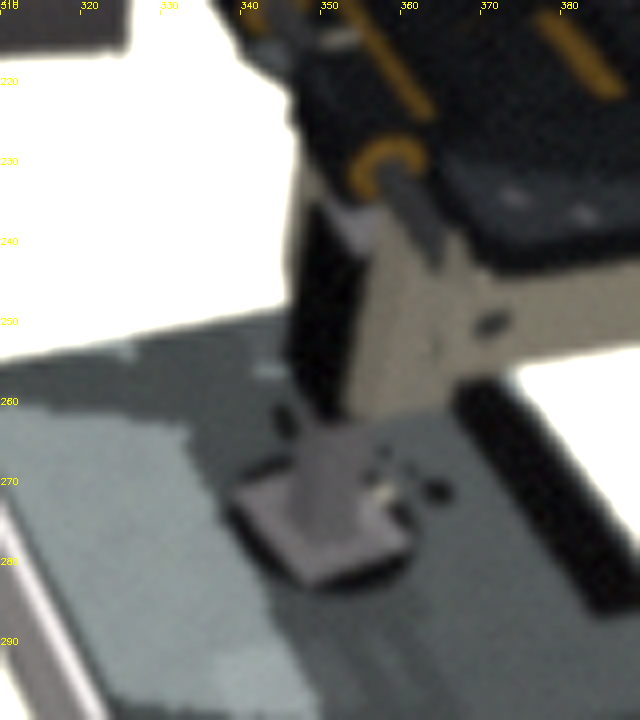

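{"op": "move_arm", "data": {
  "series": [
    [0.005,0.005,0,0,0,0.02,-1],
    [0.005,0.005,0,0,0,0.04,-1],
    [0.005,0.005,0,0,0,0.055,-1],
    [0.005,0.005,0,0,0,0.055,-1],
    [0.005,0.005,0,0,0,0.055,-1]
  ]
}}

```text
t: 37.75
tool_pos: [0.6593, -0.2396, 0.1024]
orientation: [3.125, -0.304, 0.003]
force: [4.1, -5.5, -5.1]
opening: 0.0236
```

Run:
```python
from h import *
go(.658,-.238,.102,-9)
print(read_state()["wrist_torque"])
b=cam("side"); crop(b,"u6",310,210,80,90,8)
```

```text
t 37.75 pos [ 0.6593 -0.2396  0.1024] psi -11.11 F [ 4.1 -5.5 -5.1] open 0.0236
shift [-0.016 -0.013  0.004] turn [ 0.0005 -0.0006 -0.0117]
[-1.20710329 -0.81121543  0.11886285]
```

View pics/u6.png

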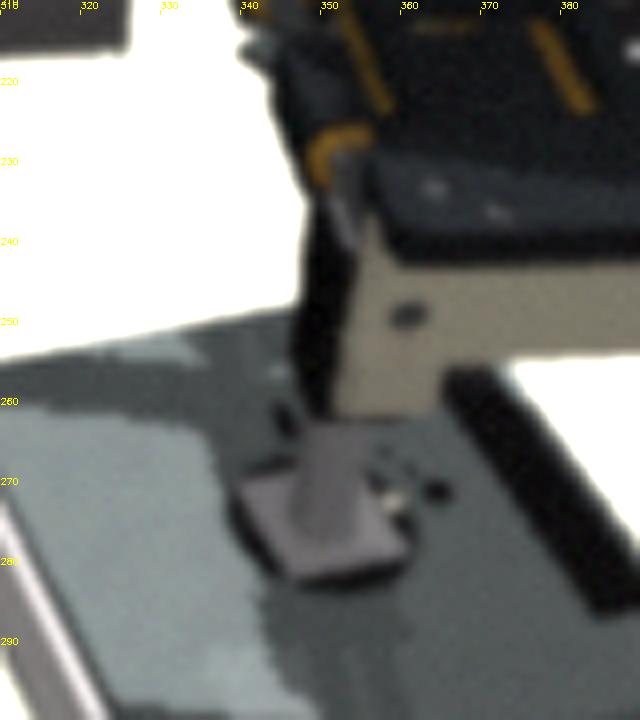

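{"op": "move_arm", "data": {
  "series": [
    [0,0.005,0,0,0,0.02,-1],
    [0,0.005,0,0,0,0.035,-1],
    [0,0.005,0,0,0,0.035,-1],
    [0,0.005,0,0,0,0.035,-1]
  ]
}}

```text
t: 38.2
tool_pos: [0.6593, -0.2398, 0.1024]
orientation: [3.104, -0.475, 0.003]
force: [4.3, -3.6, -5.2]
opening: 0.0235
```

Run:
```python
from h import *
go(.658,-.238,.102,-9)
print(read_state()["wrist_torque"])
b=cam("side"); crop(b,"u7",330,255,45,35,16)
m=cp(b,[(392,500),(385,490)],310,210,8,.05);print(ang([.6582,-.241],m[0]),ang([.6582,-.241],m[1]))
```

```text
t 38.2 pos [ 0.6593 -0.2398  0.1024] psi -17.39 F [ 4.3 -3.6 -5.2] open 0.0235
shift [-0.018 -0.013  0.004] turn [ 0.0004 -0.0006 -0.0466]
[-1.01946023 -0.86743075  0.26593378]
4.015161273511784 13.852357478397385
```

View pics/u7.png

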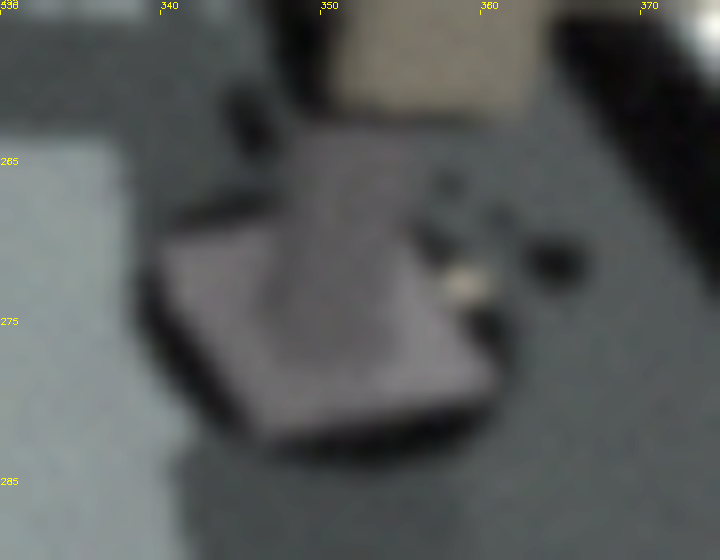

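{"op": "move_arm", "data": {
  "series": [
    [0,0,0,0,0,0.005,-1],
    [0,0,0,0,0,0.005,-1],
    [0,0,0,0,0,0.005,-1],
    [0,0,0,0,0,-0.03,-1],
    [0,0,0,0,0,-0.05,-1],
    [0,0,0,0,0,-0.05,-1],
    [0,0,0,0,0,-0.05,-1]
  ]
}}

```text
t: 38.95
tool_pos: [0.6593, -0.2395, 0.1026]
orientation: [3.132, -0.235, 0.002]
force: [3.7, -3.3, -3.2]
opening: 0.0238
```

Run:
```python
from h import *
go(.658,-.239,.155,-9)
print(read_state()["wrist_torque"])
```

```text
t 38.95 pos [ 0.6593 -0.2395  0.1026] psi -8.58 F [ 3.7 -3.3 -3.2] open 0.0238
shift [-0.013 -0.003 -0.524] turn [ 0.0003 -0.0005  0.0023]
[-0.96591064 -0.912382    0.05729299]
```

{"op": "move_arm", "data": {
  "series": [
    [0.008,0.008,0,0,0,0.002,-1],
    [0.008,0.008,0,0,0,0.002,-1],
    [0.008,0.008,-0.1,0,0,0.002,-1],
    [0.008,0.008,-0.2,0,0,0.002,-1],
    [0.008,0.008,-0.4,0,0,0.002,-1],
    [0.008,0.008,-0.55,0,0,0.002,-1],
    [0.008,0.008,-0.55,0,0,0.002,-1]
  ]
}}

```text
t: 39.65
tool_pos: [0.661, -0.2403, 0.1612]
orientation: [3.131, -0.243, 0.008]
force: [0.6, -0.2, -0.5]
opening: 0.0239
```

Run:
```python
from h import *
go(.4305,-.2882,.155,79)
b=cam("side"); crop(b,"u8",330,200,60,90,8)
```

```text
t 39.65 pos [ 0.661  -0.2403  0.1612] psi -8.88 F [ 0.6 -0.2 -0.5] open 0.0239
shift [-2.204  0.829  0.052] turn [ 0.0015 -0.001  -0.4882]
```

View pics/u8.png

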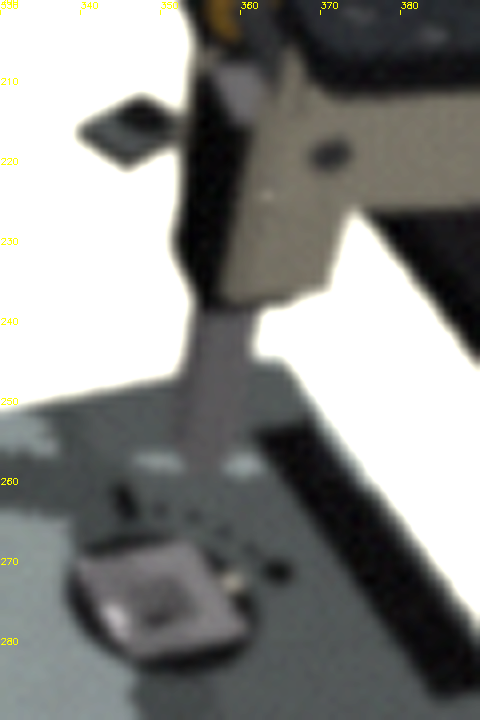

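{"op": "move_arm", "data": {
  "series": [
    [-0.4,0.15,0,0,0,-0.04,-1],
    [-0.8,0.3,0,0,0,-0.08,-1],
    [-1,0.38,0,0,0,-0.12,-1],
    [-1,0.38,0,0,0,-0.16,-1],
    [-1,0.38,0,0,0,-0.2,-1],
    [-1,0.38,0,0,0,-0.24,-1],
    [-1,0.38,0,0,0,-0.28,-1],
    [-1,0.38,0,0,0,-0.3,-1]
  ]
}}

```text
t: 40.5
tool_pos: [0.554, -0.2614, 0.1559]
orientation: [-2.897, -1.211, 0.002]
force: [-0.2, 0.4, -0.9]
opening: 0.0239
```

Run:
```python
from h import *
go(.4305,-.2882,.155,79)
```

```text
t 40.5 pos [ 0.554  -0.2614  0.1559] psi 45.39 F [-0.2  0.4 -0.9] open 0.0239
shift [-1.058 -0.691  0.01 ] turn [-0.0007 -0.     -0.1867]
```

{"op": "move_arm", "data": {
  "series": [
    [-0.4,-0.26,0,0,0,-0.04,-1],
    [-0.8,-0.52,0,0,0,-0.08,-1],
    [-1,-0.66,0,0,0,-0.12,-1],
    [-1,-0.66,0,0,0,-0.16,-1],
    [-1,-0.66,0,0,0,-0.187,-1],
    [-1,-0.66,0,0,0,-0.187,-1],
    [-1,-0.66,0,0,0,-0.187,-1]
  ]
}}

```text
t: 41.2
tool_pos: [0.4371, -0.2858, 0.1564]
orientation: [-2.43, -1.99, 0.0]
force: [1.1, -1.2, -0.6]
opening: 0.0239
```

Run:
```python
from h import *
go(.4305,-.2882,.13,79)
```

```text
t 41.2 pos [ 0.4371 -0.2858  0.1564] psi 78.63 F [ 1.1 -1.2 -0.6] open 0.0239
shift [-0.036 -0.06   0.264] turn [-0.0003 -0.0002 -0.0021]
```

{"op": "move_arm", "data": {
  "series": [
    [-0.035,-0.06,0.1,0,0,-0.002,-1],
    [-0.035,-0.06,0.26,0,0,-0.002,-1],
    [-0.035,-0.06,0.26,0,0,-0.002,-1],
    [-0.035,-0.06,0.26,0,0,-0.002,-1],
    [-0.035,-0.06,0.26,0,0,-0.002,-1]
  ]
}}

```text
t: 41.7
tool_pos: [0.431, -0.2886, 0.1316]
orientation: [2.422, 2.0, 0.0]
force: [-0.1, -0.3, -1.1]
opening: 0.0241
```

Run:
```python
from h import *
go(.4305,-.2882,.08,79)
b=cam("side"); crop(b,"u9",200,220,80,130,6)
```

```text
t 41.7 pos [ 0.431  -0.2886  0.1316] psi 79.12 F [-0.1 -0.3 -1.1] open 0.0241
shift [ 0.003 -0.006  0.516] turn [0.0001 0.0001 0.0007]
```

View pics/u9.png

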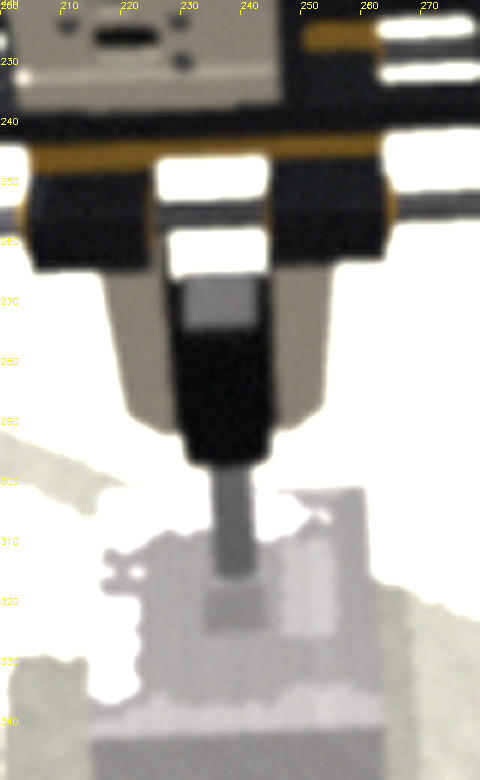

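Same alignment as last time; lowering.

{"op": "move_arm", "data": {
  "series": [
    [0,0,0.15,0,0,0,-1],
    [0,0,0.25,0,0,0,-1],
    [0,0,0.35,0,0,0,-1],
    [0,0,0.45,0,0,0,-1],
    [0,0,0.51,0,0,0,-1],
    [0,0,0.55,0,0,0,-1],
    [0,0,0.55,0,0,0,-1]
  ]
}}

```text
t: 42.45
tool_pos: [0.4305, -0.2882, 0.0754]
orientation: [-2.421, -2.0, 0.0]
force: [1.2, 0.8, -2.2]
opening: 0.0236
```

Run:
```python
from h import *
go(.4305,-.2882,.0746,79)
```

```text
t 42.45 pos [ 0.4305 -0.2882  0.0754] psi 79.13 F [ 1.2  0.8 -2.2] open 0.0236
shift [-0.     0.     0.008] turn [-0.0003 -0.0002  0.0007]
```

{"op": "move_arm", "data": {
  "series": [
    [0,0,0.005,0,0,0,-0.45],
    [0,0,0.005,0,0,0,-0.4],
    [0,0,0.005,0,0,0,-0.2],
    [0,0,0.005,0,0,0,0.2],
    [0,0,0.005,0,0,0,0.4],
    [0,0,0.005,0,0,0,0.4],
    [0,0,0.005,0,0,0,0.4]
  ]
}}

```text
t: 43.15
tool_pos: [0.4308, -0.2884, 0.0756]
orientation: [-2.422, -2.001, 0.0]
force: [0.1, 0.1, -0.0]
opening: 0.0624
```

{"op": "move_arm", "data": {
  "series": [
    [0,0,-0.3,0,0,0,0.4],
    [0,0,-0.7,0,0,0,0.4],
    [0,0,-1,0,0,0,0.4],
    [0,0,-1,0,0,0,0.4],
    [0,0,-1,0,0,0,0.4]
  ]
}}

```text
t: 43.65
tool_pos: [0.4313, -0.2888, 0.1763]
orientation: [2.42, 2.0, 0.001]
force: [-1.1, 0.4, -0.1]
opening: 0.0653
```

{"op": "move_arm", "data": {
  "series": [
    [-0.4,-0.1,-0.3,0,0,0,0.4],
    [-0.8,-0.2,-0.5,0,0,0,0.4],
    [-1,-0.2,-0.5,0,0,0,0.4],
    [-1,-0.2,-0.5,0,0,0,0.4]
  ]
}}

```text
t: 44.05
tool_pos: [0.3911, -0.3846, 0.2238]
orientation: [-2.424, -1.996, 0.001]
force: [0.3, 0.7, -0.5]
opening: 0.0652
```

Run:
```python
from h import *
go(.4305,-.2882,.0746,79)
b=cam("side"); crop(b,"v1",180,120,250,240,3); crop(b,"v2",330,255,45,35,16)
a=cam("top"); crop(a,"v3",100,90,300,160,2)
```

```text
t 44.05 pos [ 0.3911 -0.3846  0.2238] psi 78.95 F [ 0.3  0.7 -0.5] open 0.0652
shift [1.02  0.204 1.493] turn [-0.0005 -0.0003 -0.0003]
```

View pics/v1.png

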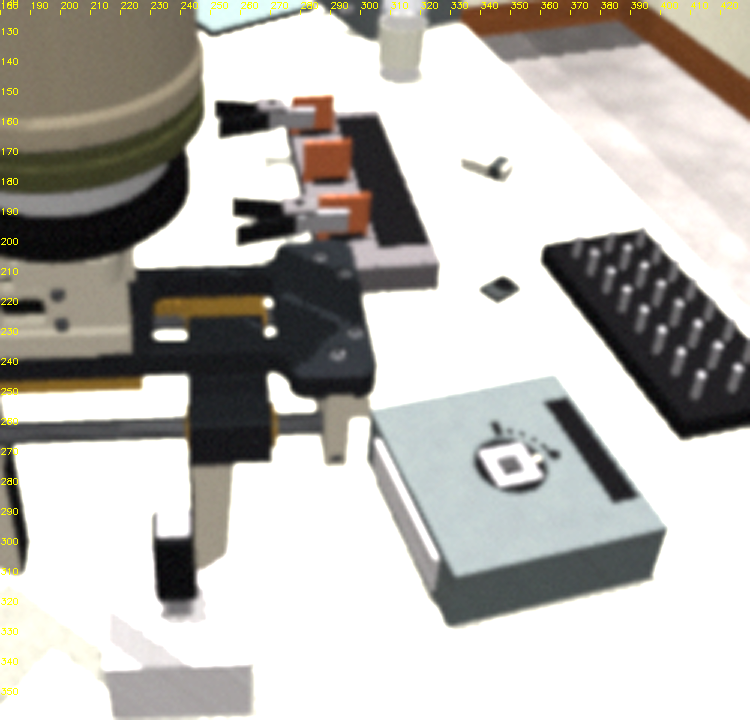

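View pics/v2.png

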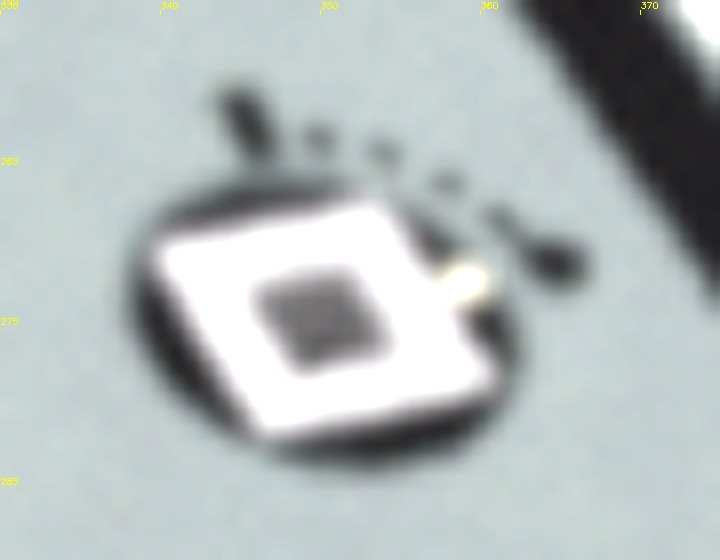

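View pics/v3.png

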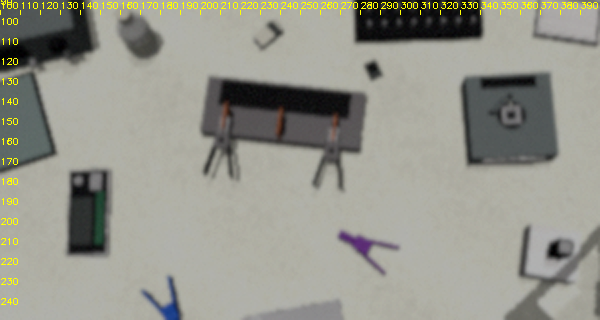

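Run:
```python
from h import *
b=cam("side")
P=cp(b,[(375,203),(495,378),(265,437),(155,250)],330,255,16,.05);c=P.mean(0)
print(c,[ang(P[i],P[(i+1)%4]) for i in range(4)])
m=cp(b,[(465,285),(555,262)],330,255,16,.05);print([ang(c,x) for x in m])
```

```text
[ 0.65822584 -0.24067817  0.05      ] [np.float64(-87.29197986034335), np.float64(-176.48616399399563), np.float64(90.76357356753357), np.float64(1.4112079909724335)]
[np.float64(1.069045003885017), np.float64(2.1162423306767293)]
```

Run:
```python
from h import *
print(read_state()["t"],read_state()["dq"].round(3)); print(close_job())
```

```text
44.2 [ 0.014 -0.013  0.    -0.002  0.003 -0.003]
the job is handed in; nothing more can be done
None
```

I did every step in order and handed the job in at about 44 s of the 192 s allowed. `close_job()` gives no verdict, so these are only my own checks.

- **Off:** I turned the knob anticlockwise with the key until the torque rose to 0.2 N m against the stop. The pointer was at the bar mark. I then stood the key back in its stand.
- **Clips:** Only two black clips were on the bench. I put one on the right fin and one on the left. From the pictures, the jaw ends are about 27 mm and 24 mm past the fin edge and within about 3 mm sideways. Both look level.
- **On:** I turned the knob clockwise until the torque rose to 0.27 N m. I then put the key back upright in its stand and drew the gripper clear.

**Last checks:**
- In the last pictures the knob stands at about 2° by its edges (1° by the pointer), against about 2° for the round mark.
- Both clips are on their fins, the phone is untouched and the key is standing in its stand.

**Disagreements:** the two cameras differed by 2–5 mm in places, which was inside the tolerances. I couldn't measure how hard the clips grip; I judged that from the pictures alone. No check failed.

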